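# Unclamp a colour plate and lift it off with sprung tweezers at their set gap

## Task

The colour plate clamped in the reading nest has been read: swing the clamp's upright lever away from the plate, past its over-centre point and on to its stop, so that the clamp arm stands up clear. Then take the sprung plate tweezers by their two black grips, bring the tips down either side of the plate and squeeze to the set gap (48 mm between the tips: the line on the brass stay just clears its guide), so that the plate lies on the tip ledges; wider lets it drop, tighter nips its coated edges. Lift it off and finish holding it level and still at least 8 cm above its seat with the gap steady at the mark (the program ends while holding); the fingers must never touch the plate, and the paint pot, tin and pocket fan near by stay where they are.

Things in the scene. Friction and masses are not known exactly. Their poses are not given: they have to be found in the camera images.
- nest: Reading nest, fixed: aluminium base 178 x 84 x 10 mm (x = -40 to +138 mm), black pedestal 78 long x 22 mm wide under the plate, steel toggle clamp at its +x end. Origin: on the worktop under the middle of the plate's seat; x points along the nest to the clamp, y left of that, z up. More than 11 mm beside the middle line it is free down to z = 10 mm round the seat.
- seat (a point): Middle of the plate's seat, 30 mm above the worktop, on the pedestal's top. Two pairs of low pins 34 mm before and behind it stop the plate along x. The clamp's spindle stands on the plate 24 mm from here towards the clamp; its top end is 67 mm above the worktop.
- lever_pivot (a point): Axis of the clamp lever (along the nest's y), 90 mm from the nest's origin in x, 22 mm above the worktop. The shut clamp arm lies level 50 mm above the worktop, from its pivot at x = 80 mm towards the plate.
- lever_end (a point): Top end of the clamp lever, 98 mm from its pivot, 120 mm above the worktop while upright (shut). Bar 21 mm wide (nest's y), 13 mm thick, rubber grip on its last 44 mm. Push its face that looks at the plate, towards the nest's +x: it swings over and down 73 degrees to its stop, needs a few newtons, most at the start, and stays where it is left.
- clamp_lever (a joint): Angle of the lever: 0 shut (upright, past centre, against its stop), growing as it swings away from the plate towards the nest's +x; 1.27 rad at its open stop.
- clamp_arm (a joint): Angle of the clamp arm, which follows the lever through a knee link: 0 shut (level, its spindle pressing on the plate with about 12 N), about 1.25 rad with the lever at its open stop. Open, it is at most 0.12 m high and 40 mm or more from the plate's middle.
- plate: Colour plate, loose: aluminium, 60 mm (its x, along the nest) x 44 mm x 4 mm, 35 g, a plain coated face upwards with a bare strip at the clamp end. Origin: middle of the underside, z up. It overhangs the pedestal by 11 mm on both long sides.
- tweezers: Sprung plate tweezers, loose, flat on the worktop: two steel strip arms joined by a bow, 180 mm long, 15 mm high, 110 g. Origin: on the underside midway between the two black finger grips; x points to the tips, y to the left arm. Bow's end at x = -104 mm, tips from x = +35 to +75 mm. Grips x = -15 to +15 mm, 26 mm high: take them from above, fingers outside, closing along y.
- set_line (a point): Set line on the brass stay (crosses the arms 40 mm behind the grips, stands out up to 25 mm beyond the right arm), just clear of its guide at the set gap. Then it is 48 mm over the grips, outer faces parallel, and 48 mm between the tip walls; 1 mm less over the grips is 1.6 mm less between the tips. The spring takes about 12 N at the grips there.
- tip_left (a point): Middle of the inner face of the left tip wall, 8 mm above the tweezers' underside, at their x = +55 mm. The tip gap is the distance from here to tip_right. Each tip is a wall 14 mm high, 3 mm thick, with a ledge at its foot, 40 mm long, jutting 7 mm inwards, 3 mm thick (top 3 mm above the underside).
- tip_right (a point): The same point of the right tip wall. Free, the tips stand 78 mm apart and it is 67 mm over the middle of the grips (arms splayed 0.1 rad). Held at 61 mm over the grips (about 8 N; 6 N just off its stop) the tips are about 67 mm apart and the ledges pass the plate's edges with 4 mm on each side.
- tweezers_left (a joint): Angle by which the left arm is squeezed in (the right one moves alike): 0 free, 0.10 rad at the set gap, 0.19 rad at its stop.
- pot: Bystander: small tester paint pot with screw lid, 49 mm across, 60 mm high. Origin under its middle.
- tin: Bystander: small round paint tin, 68 mm across, 62 mm high. Origin under its middle.
- pocket_fan: Bystander: pocket colour fan lying flat, 96 x 54 x 16 mm. Origin under its middle.
There are look-alikes about, which are no part of the job. Leave any blue look-alike of the tweezers alone.

How it is judged:
By the outcome, as a careful person would: the job done as asked, in the order asked, and still so for the second after the job is handed in, while the arm keeps its last pose, push and grip.
It also fails if it takes over 64 s, if anything falls off the work surface, if the arm or the gripper's body presses on something with over 40 N, if the wrist force passes 120 N, or if a joint passes its speed limit or range.

## Robot

A 6-joint arm with a two-finger parallel gripper is mounted at the origin on the work surface; the furniture and walls round the work are solid. World frame = base frame: x ahead of the robot, y to its left, z up, the work surface at z = 0. Lengths are in mm, angles in rad, forces in N, time in s.
With the tool pointing down it reaches from about 400 to 825 mm from the base axis. Payload 7 kg.
Tool frame: the origin (TCP) lies midway between the tips of the shut fingers; the grasp point (between the pads) lies 19 mm behind it; z points along the fingers, x is the direction in which the jaws open and shut, and the axes are right-handed (so a half turn about z gives the same grasp; the last joint's range is limited). The gripper opens to 88 mm and grips with 3 to 60 N. Pads are 19 mm wide; open, the fingers measure 130 mm over their backs; the gripper's body (78 mm by 193 mm) begins 47 mm behind the grasp point.
Start: joints at [1.588, 0.359, 0.012, 0, -1.224, -0.288], TCP at [180.574, 650.376, 226.561] pointing down, gripper open.
Joint ranges: [-3.07, 3.07], [-1.43, 2.12], [-1.02, 1.25], [-3.03, 1.67], [-3.05, -0], [-3.03, 3.03]. Speed limits (rad/s): [2.39, 2.39, 3.01, 3.14, 3.14, 3.14].

## Interface

Orientations are given as [roll, pitch, yaw] about the fixed x, y, z axes, in that order (R = Rz(yaw) Ry(pitch) Rx(roll)).
In Python, from workcell import read_state, optics, sign_off gives the robot as it stands. The module is installed in compiled form; this text tells all that it offers.
- The arm moves only by the tool drive_tool, never from a script. Its argument "commands" is a list of rows, each an object with "dp": the shift along the tool's x, y, z in m, a list of three; "spin": the turn about the tool's z in rad; "fingers": the closure, from 0 (fully open) to 1 (shut). A call has 1 to 20 rows; each row shifts and turns the commanded pose from where the row before left it, along the tool's axes as they then stand; what a row does not reach is not made up. A row lasts 1/10 s, in which the tool goes at most 50 mm and 8.59 degrees, less where a joint would pass 70% of its speed; a pose out of reach is approached as far as the arm can. A call is refused whole if a number of a shift passes 0.05 or a number of a turn 0.15, either way. A call with a gripper value outside its range is refused whole. The fingers move at their own pace and stop on an object; "newtons" is the grip in N (left out, the last holds). Time passes only in rows, so rows that do not move let the fingers close. It gives the time, the measured TCP pose, the force and the opening at its end, in the units of the state.
- read_state(): the state, without advancing time (a new reading comes with each control period).
- optics.get_image(name): name is "side" or "top"; returns a dict with "color" (400x640x3 uint8, red, green, blue), "camera_matrix" (3x3 intrinsics, pixels), "R" (3x3) and "t" (3): a world point X has camera coordinates R X + t. Camera axes: x right, y down, z forward; pixel columns grow to the right and rows downward; lengths in mm; the calibration is good to about 2 mm. A picture is of the moment at which its call begins. There is no depth.
- sign_off(): hands the job in, once; it reports no verdict.
The state is a dict: "clock": time; "joint_positions": joint angles; "joint_vel": joint speeds; "tau": joint torques, N m; "eef_pos": TCP position; "tool_rot": TCP orientation; "wrist_force": force on the tool from outside, world axes, zero at the start; "ft_torque": the same for the moment, N m; "finger_gap": opening from 0.0 (shut) to 1.0 (fully open).
Only numpy, scipy, OpenCV 4.12 (cv2) and the standard library are available. Lean on these libraries where they do the work, as an engineer would, in place of code of your own. Each camera call takes 0.05 s, during which the arm holds its last target.

## Working session

There is one attempt and no reset: what is moved stays moved. The work goes in short steps, Python scripts to look and compute and a tool call to move; the robot and the scene stay as the last step left them, time stands still between calls to the robot, and variables do not carry over. Pictures are saved under pics/ and viewed, and the job is handed in when it is done.

Besides the shell and the picture viewer there is one more tool, called as a command line: name --argument value ..., lists and objects as JSON in quotes. drive_tool: Moves the arm, as the interface text tells. Its arguments: {"type":"object","properties":{"commands":{"type":"array","items":{"type":"object","properties":{"dp":{"type":"array","items":{"type":"number"}},"spin":{"type":"number"},"fingers":{"type":"number"}}}},"newtons":{"type":"number"}},"required":["commands"]}

```bash
mkdir -p pics; cat > h.py <<'E'
import numpy as np, cv2
from workcell import read_state, optics, sign_off
def grab(n,f):
    d=optics.get_image(n); cv2.imwrite('pics/'+f+'.png',d['color'][:,:,::-1]); np.savez('pics/'+f+'.npz',**d); return d
def load(f): return np.load('pics/'+f+'.npz')
def ray(d,u,v):
    R=np.array(d['R']);t=np.array(d['t']).ravel();K=np.array(d['camera_matrix'])
    c=-R.T@t; w=R.T@np.linalg.inv(K)@np.array([u,v,1.]); return c,w/np.linalg.norm(w)
def onz(d,u,v,z):
    c,w=ray(d,u,v); return c+w*(z-c[2])/w[2]
def proj(d,X):
    p=np.array(d['camera_matrix'])@(np.array(d['R'])@np.array(X,float)+np.array(d['t']).ravel()); return p[:2]/p[2]
E
python3 - <<'E'
from h import *
for n in('top','side'):
    d=grab(n,n+'0'); print(n,d['camera_matrix'],ray(d,320,200))
print(read_state())
E
```

```text
top [[512.46032949   0.         319.73663323]
 [  0.         512.46032949 195.50870565]
 [  0.           0.           1.        ]] (array([ 344.76231137, -156.59039442, 1418.86783438]), array([ 0.12022093,  0.00253114, -0.99274394]))
side [[416.02031116   0.         320.67420004]
 [  0.         416.02031116 201.92400277]
 [  0.           0.           1.        ]] (array([  -32.49004104, -1002.31689129,   552.44890671]), array([ 0.46117681,  0.79003465, -0.40393217]))
{'clock': 0.1, 'joint_positions': array([ 1.58812832e+00,  3.59309841e-01,  1.11354982e-02, -2.57307932e-04,
       -1.22408597e+00, -2.88101860e-01]), 'joint_vel': array([ 4.51503303e-04, -8.92751253e-04,  2.86280464e-03, -2.26184464e-03,
       -1.95887897e-03,  4.41241052e-06]), 'tau': array([-1.66451970e-03, -5.84162486e+01,  2.93748307e+01,  7.01539770e+00,
        1.01706258e-02, -5.62439550e-05]), 'eef_pos': array([180.47077352, 649.9773341 , 225.72258718]), 'tool_rot': array([-3.14140858e+00, -1.47237909e-03, -1.84165394e+00]), 'wrist_force': array([-0.61536406, -0.09097919,  0.11755682]), 'ft_torque': array([-0.03367959,  0.04079953,  0.03416077]), 'finger_gap': 0.9988479981883926}
```

View pics/top0.png

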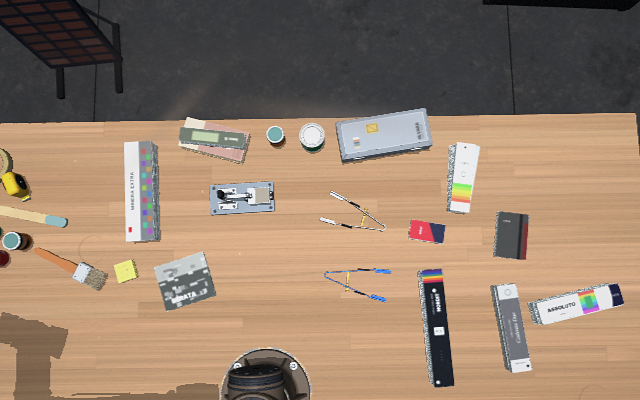

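View pics/side0.png

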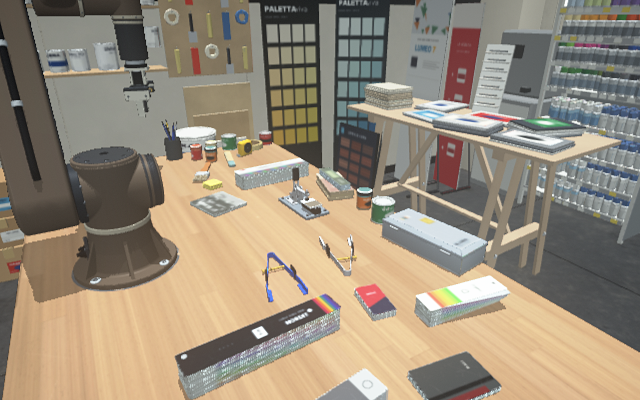

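```bash
python3 - <<'E'
from h import *
a=cv2.imread('pics/top0.png')
c=a[175:245,310:400]; cv2.imwrite('pics/c1.png',cv2.resize(c,None,fx=8,fy=8,interpolation=cv2.INTER_CUBIC))
c=a[170:225,200:285]; cv2.imwrite('pics/c2.png',cv2.resize(c,None,fx=8,fy=8,interpolation=cv2.INTER_CUBIC))
a=cv2.imread('pics/side0.png')
c=a[155:285,260:400]; cv2.imwrite('pics/c3.png',cv2.resize(c,None,fx=5,fy=4.6,interpolation=cv2.INTER_CUBIC))
E
```

```text
(no output)
```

View pics/c1.png

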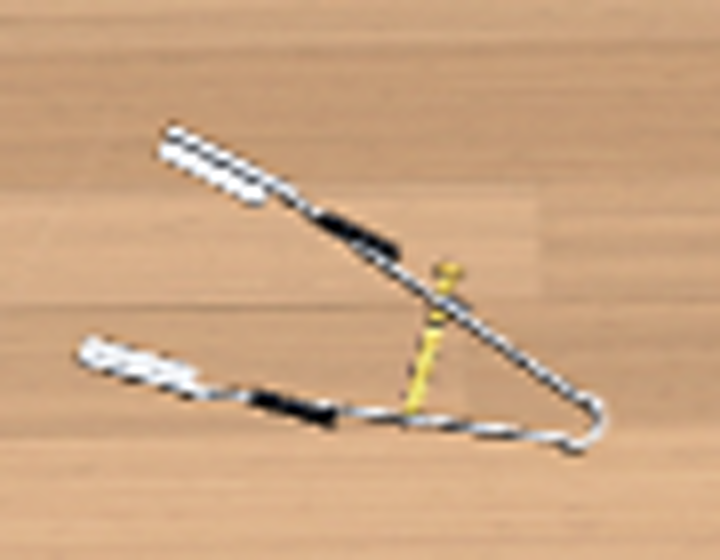

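View pics/c2.png

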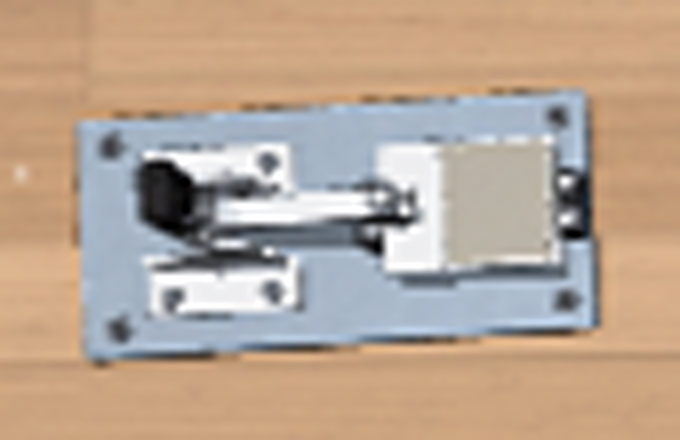

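View pics/c3.png

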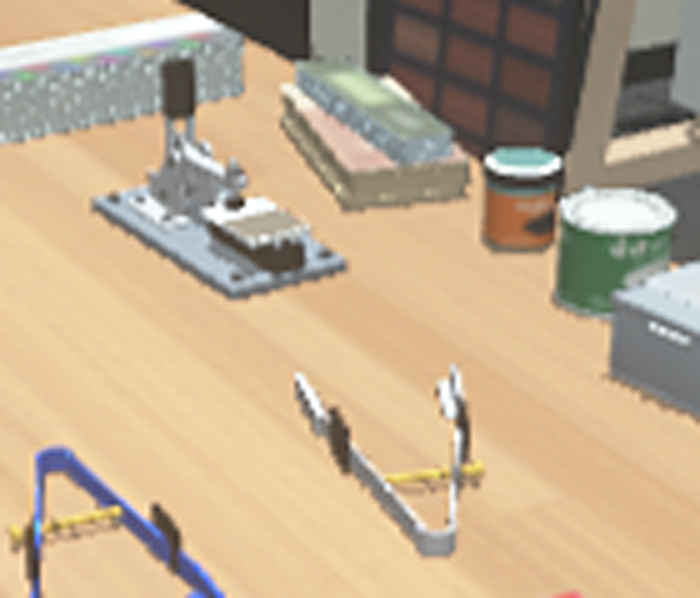

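```bash
python3 - <<'E'
from h import *
d=load('top0'); a=d['color'].astype(int)
r,g,b=a[...,0],a[...,1],a[...,2]
def box(m,name):
    ys,xs=np.nonzero(m); print(name,len(xs),xs.min(),xs.max(),ys.min(),ys.max()); return xs,ys
roi=np.zeros(r.shape,bool); roi[172:225,202:285]=1
# nest: bluish base + everything not wood
wood=(r-b>40)
m=(roi&~wood).astype(np.uint8)
cs,_=cv2.findContours(m,cv2.RETR_EXTERNAL,cv2.CHAIN_APPROX_NONE)
c=max(cs,key=cv2.contourArea); print('nest',cv2.minAreaRect(c),cv2.contourArea(c))
m2=(roi&(b-r>12)).astype(np.uint8)
cs,_=cv2.findContours(m2,cv2.RETR_EXTERNAL,cv2.CHAIN_APPROX_NONE)
c2=max(cs,key=cv2.contourArea);print('blue',cv2.minAreaRect(c2))
m3=(roi&(r-b>8)&(r-b<35)&(r>130)).astype(np.uint8); m3=cv2.morphologyEx(m3,cv2.MORPH_OPEN,np.ones((3,3)))
cs,_=cv2.findContours(m3,cv2.RETR_EXTERNAL,cv2.CHAIN_APPROX_NONE)
for c3 in cs:
  if len(c3)>8: print('beige',cv2.minAreaRect(c3),cv2.contourArea(c3))
roi=np.zeros(r.shape,bool); roi[178:240,312:396]=1
gr=roi&(r<70)&(g<70)&(b<70)
n,l,s,ce=cv2.connectedComponentsWithStats(gr.astype(np.uint8))
for i in range(1,n):
  if s[i,4]>3: print('blk',s[i],ce[i])
E
```

```text
nest ((241.4845733642578, 197.7677001953125), (30.465702056884766, 64.98906707763672), 86.18592071533203) 1869.5
blue ((241.7062225341797, 197.69639587402344), (29.422698974609375, 63.57749938964844), 86.3086166381836)
beige ((261.5, 195.0), (14.0, 13.0), 90.0) 163.5
blk [349 202  11   5  16] [354.    203.875]
blk [342 224  10   4  19] [346.47368421 225.63157895]
```

```bash
cat >> h.py <<'E'
def cross(p,lev,i0,i1):
    # first subpixel crossing going i0->i1
    s=1 if i1>i0 else -1
    for i in range(i0,i1,s):
        if (p[i]-lev)*(p[i+s]-lev)<=0 and p[i]!=p[i+s]: return i+s*(p[i]-lev)/(p[i]-p[i+s])
    return np.nan
def rfit(x,y):
    x=np.array(x,float);y=np.array(y,float);k=np.isfinite(y);x,y=x[k],y[k]
    l=cv2.fitLine(np.stack([x,y],1).astype(np.float32),cv2.DIST_HUBER,0,.01,.01).ravel(); return l # vx vy x0 y0
def inter(a,b):
    A=np.array([[a[0],-b[0]],[a[1],-b[1]]]); s=np.linalg.solve(A,[b[2]-a[2],b[3]-a[3]]); return np.array([a[2]+a[0]*s[0],a[3]+a[1]*s[0]])
E
python3 - <<'E'
from h import *
d=load('top0'); a=d['color'].astype(float); q=a[...,0]-a[...,2]
xs=range(216,270)
T=rfit(xs,[cross(q[:,x],20,176,190) for x in xs]); B=rfit(xs,[cross(q[:,x],20,221,205) for x in xs])
ys=range(189,209)
L=rfit([cross(q[y],20,203,216) for y in ys],list(ys)) if 0 else None
def vfit(i0,i1):
    l=rfit(list(ys),[cross(q[y],20,i0,i1) for y in ys]); return np.array([l[1],l[0],l[3],l[2]])
L=vfit(204,216); R=vfit(283,268)
C=[inter(T,L),inter(T,R),inter(B,R),inter(B,L)]
P=[onz(d,*c,10)[:2] for c in C]; print(np.round(C,2)); print(np.round(P,1))
TL,TR,BR,BL=P
print('len',np.linalg.norm(TL-TR),np.linalg.norm(BL-BR),'wid',np.linalg.norm(TL-BL),np.linalg.norm(TR-BR))
ux=((TL-TR)+(BL-BR));ux/=np.linalg.norm(ux);ctr=np.mean(P,0); uy=np.array([-ux[1],ux[0]])
O=ctr-49*ux; print('nest x dir',ux,np.arctan2(ux[1],ux[0]),'origin',O)
for n,p in dict(seat=(0,0,34),plA=(30,22,34),plB=(30,-22,34),plC=(-30,22,34),plD=(-30,-22,34),lev=(90,0,120)).items():
    X=[*(O+p[0]*ux+p[1]*uy),p[2]]; print(n,np.round(X,1),np.round(proj(d,X),1),np.round(proj(load('side0'),X),1))
# print r-b & gray profile across plate
g=a.mean(2)
for x in (258,262,266): print(x,np.round(g[182:212,x]).astype(int), np.round(q[182:212,x]).astype(int))
E
```

```text
[[209.23 184.81]
 [272.55 180.69]
 [274.64 210.58]
 [209.95 214.88]]
[[562.9 154.6]
 [571.6 -21.7]
 [487.9 -27.2]
 [478.8 151.5]]
len 176.5362189991017 179.0103852153789 wid 84.06769462159245 83.89953576925988
nest x dir [-0.05025899  0.99873622] 1.6210764983375212 origin [527.77373883  15.34544769]
seat [527.8  15.3  34. ] [258.2 195.4] [310.5 201.7]
plA [504.3  44.2  34. ] [247.6 204.1] [299.3 200. ]
plB [548.2  46.4  34. ] [246.8 188.2] [311.3 196.9]
plC [507.3 -15.7  34. ] [269.6 202.7] [309.5 206.8]
plD [551.3 -13.5  34. ] [268.7 186.7] [321.9 203.5]
lev [523.3 105.2 120. ] [218.9 193.4] [295.  166.9]
258 [202 184 186 186 187 187 179 173 178 177 176 176 177 177 177 178 178 177
 177 178 179 172 108 193 190 187 187 187 189 182] [-32 -34 -35 -32 -35 -21  21  18  19  20  20  19  19  19  19  19  19  20
  19  21  23 -13 -22 -33 -32 -34 -34 -31 -34 -39]
262 [193 184 184 183 184 184 175 175 177 177 178 178 176 177 178 177 177 177
 178 178 203  91 110 193 190 190 191 190 194 108] [-41 -34 -32 -31 -35 -14  23  21  20  20  19  19  19  19  19  19  20  20
  19  21  14 -13 -21 -35 -33 -33 -32 -34 -35 -28]
266 [190 183 183 183 184 190 175 176 177 177 177 177 178 177 178 180 177 178
 178 177 229  88 112 197 190 190 187 188 203  71] [-41 -33 -32 -31 -35   3  21  19  20  19  20  19  20  20  19  19  20  18
  19  20   8 -17 -21 -33 -31 -32 -34 -33 -39  -2]
```

```bash
python3 - <<'E'
from h import *
d=load('top0'); a=d['color'].astype(float); q=a[...,0]-a[...,2]
xs=range(256,268)
t=[cross(q[:,x],-6,184,194) for x in xs]; b=[cross(q[:,x],4,197,206) for x in xs]
T=rfit(xs,t);B=rfit(xs,b)
P=[onz(d,inter(T,[0,1,x,0])[0],inter(T,[0,1,x,0])[1],34)[:2] for x in (256,267)]
Q=[onz(d,*inter(B,[0,1,x,0]),34)[:2] for x in (256,267)]
ux=np.array([-0.05026,.99874]);uy=np.array([-ux[1],ux[0]]);O=np.array([527.8,15.3])
for p in P+Q: print(np.round([(p-O)@ux,(p-O)@uy],2))
for y in (190,195,200): 
  x=cross(q[y],-6,264,276);p=onz(d,x,y,34)[:2]; print('end',x,(p-O)@ux, q[y,264:276].round(), a[y,264:276].mean(1).round())
# tweezers grips: darkness weighted
g=a.max(2)
for (x0,x1,y0,y1) in ((346,364,199,209),(338,356,222,230)):
    w=np.clip(110-g[y0:y1,x0:x1],0,None); yy,xx=np.mgrid[y0:y1,x0:x1]
    u,v=(w*xx).sum()/w.sum(),(w*yy).sum()/w.sum()
    print('grip',u,v,onz(d,u,v,20))
E
```

```text
[  4.86 -22.02]
[-25.26 -22.28]
[ 6.91 19.18]
[-23.04  20.03]
end 268.8125 -29.72884584235365 [ 19.  20.  20.  20.   7.  -9. -34. -35. -39. -19.  70.  76.] [178. 177. 177. 178. 187. 123. 176. 194. 203. 114. 140. 155.]
end 272.0 -37.67892442982726 [ 19.  19.  20.  20.  12.  -1.  -5.  -4.  -6. -18.  71.  79.] [176. 178. 177. 180. 163. 120.  64.  50.  38.  54. 149. 162.]
end 269.09090909090907 -29.034008517328804 [ 19.  19.  19.  20.  17.  -5. -16. -33. -35. -33.  11.  74.] [177. 178. 178. 179. 142. 214. 149. 183. 200. 169. 107. 161.]
grip 353.68844566712517 203.83425034387895 [ 502.08660993 -245.35780423   20.        ]
grip 346.34825543120473 225.6675444371297 [ 442.4167445  -223.88743338   20.        ]
```

```bash
python3 - <<'E'
from h import *
d=load('top0');s=load('side0')
# bow and tip ends picked in crop c1 (8x, +310,+175)
f=lambda u,v,z:onz(d,u/8+310-.5+.0,v/8+175-.5,z)[:2]
bow=f(606,415,15); 
tl=f((78+195)/2,(350+385)/2,14); tr=f((165+270)/2,(130+190)/2,14)
print('bow',bow,'tips',tl,tr,'mid',(tl+tr)/2,'dist',np.linalg.norm(tl-tr))
m=np.array([472.3,-234.6]); v=(tl+tr)/2-bow; print(np.arctan2(v[1],v[0]),np.linalg.norm(v)); 
v=m-bow; print(np.arctan2(v[1],v[0]),np.linalg.norm(v))
v=(tl+tr)/2-m; print(np.arctan2(v[1],v[0]),np.linalg.norm(v))
th=1.225
for th in(1.2,1.225,1.25):
  R=np.array([[np.cos(th),-np.sin(th)],[np.sin(th),np.cos(th)]])
  for p in ([-104,0,15],[55,40.5,14],[55,-40.5,14],[75,42.5,14],[75,-42.5,14]):
    X=[*(m+R@p[:2]),p[2]]; print(th,p,np.round((proj(d,X)-[310-.5,175-.5])*8))
E
```

```text
bow [ 439.15562822 -330.61178714] tips [ 458.06226169 -170.1621476 ] [ 529.47086198 -199.37584496] mid [ 493.76656184 -184.76899628] dist 77.15327800988797
1.2125073306280219 155.73205744488797
1.238393796422734 101.57171186056104
1.1640340430680505 54.25810730984563
1.2 [-104, 0, 15] [609. 428.]
1.2 [55, 40.5, 14] [132. 378.]
1.2 [55, -40.5, 14] [214. 159.]
1.2 [75, 42.5, 14] [ 76. 363.]
1.2 [75, -42.5, 14] [161. 133.]
1.225 [-104, 0, 15] [612. 421.]
1.225 [55, 40.5, 14] [134. 383.]
1.225 [55, -40.5, 14] [209. 161.]
1.225 [75, 42.5, 14] [ 77. 369.]
1.225 [75, -42.5, 14] [157. 137.]
1.25 [-104, 0, 15] [614. 414.]
1.25 [55, 40.5, 14] [135. 387.]
1.25 [55, -40.5, 14] [205. 164.]
1.25 [75, 42.5, 14] [ 78. 376.]
1.25 [75, -42.5, 14] [152. 142.]
```

drive_tool --commands '[{"spin":0.125,"fingers":1},{"spin":0.125,"fingers":1},{"spin":0.125,"fingers":1},{"spin":0.125,"fingers":1},{"spin":0.125,"fingers":1},{"spin":0.125,"fingers":1},{"spin":0.125,"fingers":1},{"spin":0.125,"fingers":1},{"spin":0.125,"fingers":1},{"spin":0.125,"fingers":1},{"fingers":1},{"fingers":1}]' --newtons 30

```text
schema error: expected keys dp, spin, fingers
```

drive_tool --commands '[{"dp":[0,0,0],"spin":0.125,"fingers":1},{"dp":[0,0,0],"spin":0.125,"fingers":1},{"dp":[0,0,0],"spin":0.125,"fingers":1},{"dp":[0,0,0],"spin":0.125,"fingers":1},{"dp":[0,0,0],"spin":0.125,"fingers":1},{"dp":[0,0,0],"spin":0.125,"fingers":1},{"dp":[0,0,0],"spin":0.125,"fingers":1},{"dp":[0,0,0],"spin":0.125,"fingers":1},{"dp":[0,0,0],"spin":0.125,"fingers":1},{"dp":[0,0,0],"spin":0.125,"fingers":1},{"dp":[0,0,0],"spin":0,"fingers":1}]' --newtons 30

```text
clock: 1.2
eef_pos: [180.5, 650.1, 226.0]
tool_rot: [-3.141, -0.0, -3.093]
wrist_force: [0.5, -1.1, -0.1]
finger_gap: 0.056
```

drive_tool --commands '[{"dp":[-0.0175,-0.0329,0],"spin":0,"fingers":1},{"dp":[-0.0175,-0.0329,0],"spin":0,"fingers":1},{"dp":[-0.0175,-0.0329,0],"spin":0,"fingers":1},{"dp":[-0.0175,-0.0329,0],"spin":0,"fingers":1},{"dp":[-0.0175,-0.0329,0],"spin":0,"fingers":1},{"dp":[-0.0175,-0.0329,0],"spin":0,"fingers":1},{"dp":[-0.0175,-0.0329,0],"spin":0,"fingers":1},{"dp":[-0.0175,-0.0329,0],"spin":0,"fingers":1},{"dp":[-0.0175,-0.0329,0],"spin":0,"fingers":1},{"dp":[-0.0175,-0.0329,0],"spin":0,"fingers":1},{"dp":[-0.0175,-0.0329,0],"spin":0,"fingers":1},{"dp":[-0.0175,-0.0329,0],"spin":0,"fingers":1},{"dp":[-0.0175,-0.0329,0],"spin":0,"fingers":1},{"dp":[-0.0175,-0.0329,0],"spin":0,"fingers":1},{"dp":[-0.0175,-0.0329,0],"spin":0,"fingers":1},{"dp":[-0.0175,-0.0329,0],"spin":0,"fingers":1},{"dp":[-0.0175,-0.0329,0],"spin":0,"fingers":1},{"dp":[-0.0175,-0.0329,0],"spin":0,"fingers":1},{"dp":[0,0,0],"spin":0,"fingers":1},{"dp":[0,0,0],"spin":0,"fingers":1}]'

```text
clock: 3.2
eef_pos: [524.8, 73.8, 226.2]
tool_rot: [-3.141, -0.001, -3.091]
wrist_force: [0.2, 0.9, 0.0]
finger_gap: 0.005
```

drive_tool --commands '[{"dp":[0,0,0.021],"spin":0,"fingers":1},{"dp":[0,0,0.021],"spin":0,"fingers":1},{"dp":[0,0,0.021],"spin":0,"fingers":1},{"dp":[0,0,0.021],"spin":0,"fingers":1},{"dp":[0,0,0.021],"spin":0,"fingers":1},{"dp":[0,0,0.021],"spin":0,"fingers":1},{"dp":[0,0,0],"spin":0,"fingers":1},{"dp":[0,0,0],"spin":0,"fingers":1}]'

```text
clock: 4.0
eef_pos: [524.6, 75.4, 101.0]
tool_rot: [-3.141, -0.0, -3.089]
wrist_force: [0.8, -0.6, 0.7]
finger_gap: 0.006
```

```bash
cat >> h.py <<'E'
def crop(n,f,x0,x1,y0,y1,k):
    d=grab(n,f); c=d['color'][y0:y1,x0:x1,::-1]; cv2.imwrite('pics/'+f+'c.png',cv2.resize(c,None,fx=k,fy=k,interpolation=cv2.INTER_CUBIC)); return d
E
python3 -c "
from h import *
crop('side','s1',250,360,140,230,7)"
```

```text
(no output)
```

View pics/s1c.png

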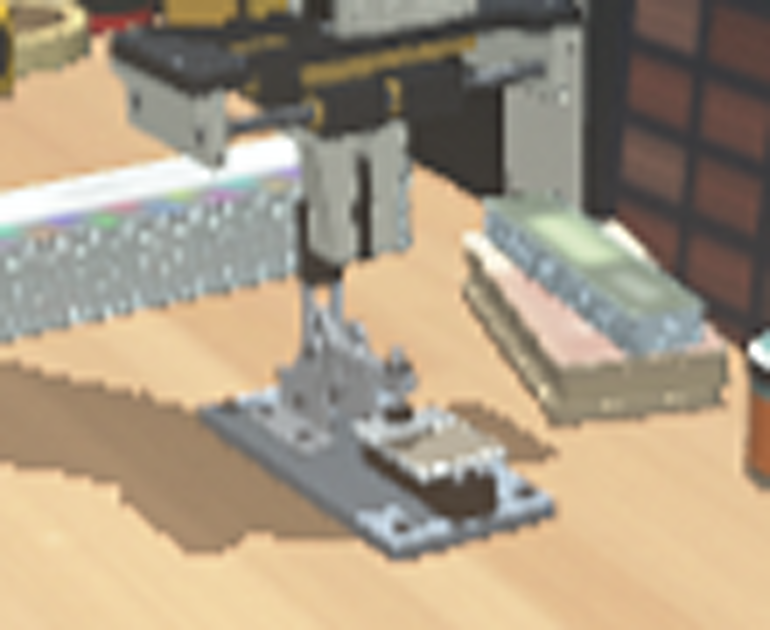

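drive_tool --commands '[{"dp":[0,0.007,0],"spin":0,"fingers":1},{"dp":[0,0.007,0],"spin":0,"fingers":1},{"dp":[0,0.008,0.0005],"spin":0,"fingers":1},{"dp":[0,0.008,0.0005],"spin":0,"fingers":1},{"dp":[0,0.008,0.0005],"spin":0,"fingers":1}]'

```text
clock: 4.55
eef_pos: [522.8, 113.5, 99.1]
tool_rot: [3.141, 0.0, -3.091]
wrist_force: [0.7, -1.0, -0.7]
finger_gap: 0.003
```

drive_tool --commands '[{"dp":[0,0.0075,0.0028],"spin":0,"fingers":1},{"dp":[0,0.0075,0.0028],"spin":0,"fingers":1},{"dp":[0,0.0075,0.0028],"spin":0,"fingers":1},{"dp":[0,0.0062,0.005],"spin":0,"fingers":1},{"dp":[0,0.0062,0.005],"spin":0,"fingers":1},{"dp":[0,0.0062,0.005],"spin":0,"fingers":1}]'

```text
clock: 5.15
eef_pos: [520.8, 154.1, 75.1]
tool_rot: [-3.141, -0.0, -3.092]
wrist_force: [0.7, -1.2, 1.2]
finger_gap: 0.009
```

drive_tool --commands '[{"dp":[0,0.005,0.0065],"spin":0,"fingers":1},{"dp":[0,0.005,0.0065],"spin":0,"fingers":1},{"dp":[0,0.003,0.006],"spin":0,"fingers":1},{"dp":[0,0,0],"spin":0,"fingers":1}]'

```text
clock: 5.55
eef_pos: [519.7, 166.7, 55.5]
tool_rot: [-3.141, -0.001, -3.091]
wrist_force: [-1.0, -0.9, -0.2]
finger_gap: 0.008
```

```bash
python3 -c "
from h import *
crop('side','s2',250,360,140,230,7)"
```

```text
(no output)
```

View pics/s2c.png

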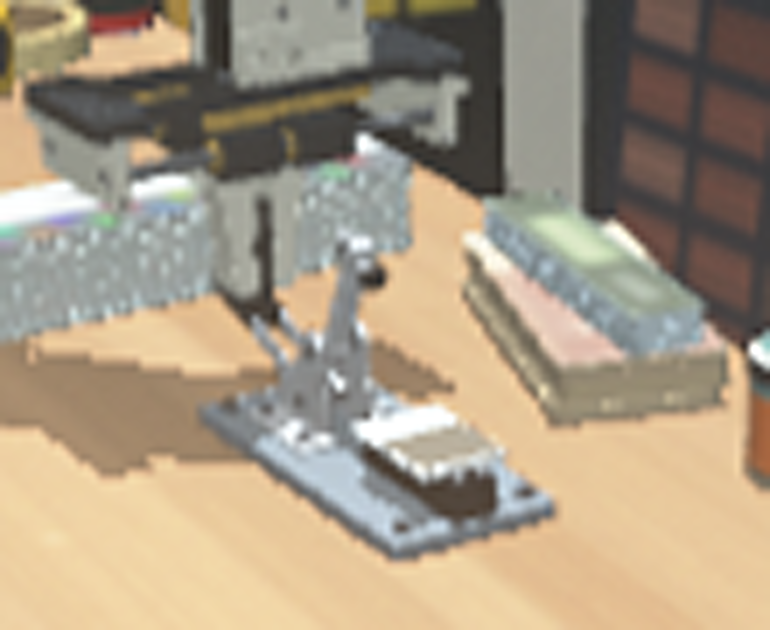

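drive_tool --commands '[{"dp":[0,0.0015,0.003],"spin":0,"fingers":1},{"dp":[0,0.001,0.003],"spin":0,"fingers":1},{"dp":[0,0,0],"spin":0,"fingers":1}]'

```text
clock: 5.9
eef_pos: [520.3, 169.2, 51.0]
tool_rot: [-3.142, 0.001, -3.091]
wrist_force: [-1.6, -0.5, 4.9]
finger_gap: 0.006
```

drive_tool --commands '[{"dp":[0,0,0.002],"spin":0,"fingers":1},{"dp":[0,0,0],"spin":0,"fingers":1}]'

```text
clock: 6.1
eef_pos: [520.5, 169.2, 50.3]
tool_rot: [3.141, 0.001, -3.091]
wrist_force: [-5.2, -1.7, 16.8]
finger_gap: 0.006
```

drive_tool --commands '[{"dp":[0,0,-0.008],"spin":0,"fingers":1},{"dp":[0,0,-0.025],"spin":0,"fingers":1},{"dp":[0,0,-0.035],"spin":0,"fingers":0.5},{"dp":[0,0,-0.035],"spin":0,"fingers":0},{"dp":[0,0,-0.035],"spin":0,"fingers":0},{"dp":[0,0,-0.02],"spin":0,"fingers":0},{"dp":[0.0057,-0.0334,0],"spin":0,"fingers":0},{"dp":[0.0057,-0.0334,0],"spin":0,"fingers":0},{"dp":[0.0057,-0.0334,0],"spin":0,"fingers":0},{"dp":[0.0057,-0.0334,0],"spin":0,"fingers":0},{"dp":[0.0057,-0.0334,0],"spin":0,"fingers":0},{"dp":[0.0057,-0.0334,0],"spin":0,"fingers":0},{"dp":[0.0057,-0.0334,0],"spin":0,"fingers":0},{"dp":[0.0057,-0.0334,0],"spin":0,"fingers":0},{"dp":[0.0057,-0.0334,0],"spin":0,"fingers":0},{"dp":[0.0057,-0.0334,0],"spin":0,"fingers":0},{"dp":[0.0057,-0.0334,0],"spin":0,"fingers":0},{"dp":[0.0057,-0.0334,0],"spin":0,"fingers":0},{"dp":[0,0,0],"spin":0.14,"fingers":0},{"dp":[0,0,0],"spin":0.14,"fingers":0}]'

```text
clock: 8.1
eef_pos: [471.3, -235.7, 206.5]
tool_rot: [3.141, -0.0, 2.904]
wrist_force: [0.1, 0.5, 0.8]
finger_gap: 1.002
```

drive_tool --commands '[{"dp":[0,0,0.02],"spin":0.13,"fingers":0},{"dp":[0,0,0.03],"spin":0,"fingers":0},{"dp":[0,0,0.03],"spin":0,"fingers":0},{"dp":[0,0,0.03],"spin":0,"fingers":0},{"dp":[0,0,0],"spin":0,"fingers":0},{"dp":[0,0,0],"spin":0,"fingers":0}]'

```text
clock: 8.7
eef_pos: [471.8, -234.8, 97.1]
tool_rot: [-3.141, -0.001, 2.782]
wrist_force: [0.6, -0.1, 1.1]
finger_gap: 0.997
```

```bash
python3 -c "
from h import *
d=crop('top','t2',200,400,120,250,4);crop('side','s3',240,400,130,280,5)
print(read_state()['joint_positions'])"
```

```text
[-8.88756998e-02  2.40585664e-01 -4.82458505e-01  6.29251520e-04
 -8.45328908e-01 -2.71212148e-01]
```

View pics/t2c.png

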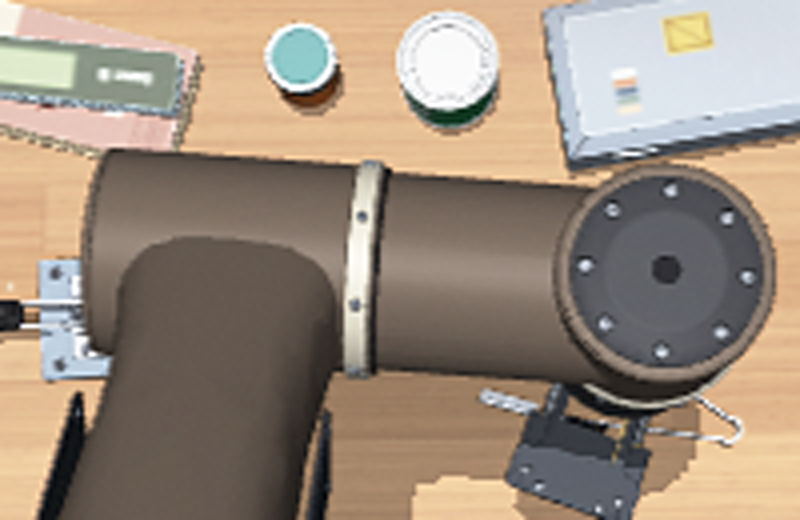

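View pics/s3c.png

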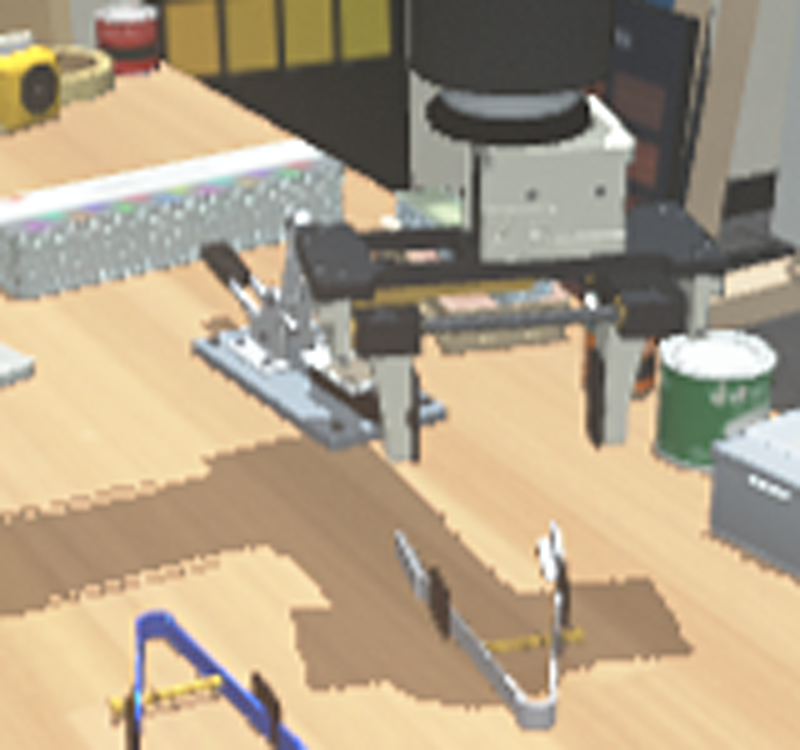

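drive_tool --commands '[{"dp":[0,0,0.02],"spin":0,"fingers":0},{"dp":[0,0,0.02],"spin":0,"fingers":0},{"dp":[0,0,0.015],"spin":0,"fingers":0},{"dp":[0,0,0.01],"spin":0,"fingers":0},{"dp":[0,0,0],"spin":0,"fingers":0}]'

```text
clock: 9.3
eef_pos: [471.8, -234.6, 31.6]
tool_rot: [-3.142, -0.0, 2.782]
wrist_force: [-0.8, 0.1, 0.5]
finger_gap: 1.001
```

```bash
python3 -c "
from h import *
crop('side','s4',290,390,200,290,7)"
```

```text
(no output)
```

View pics/s4c.png

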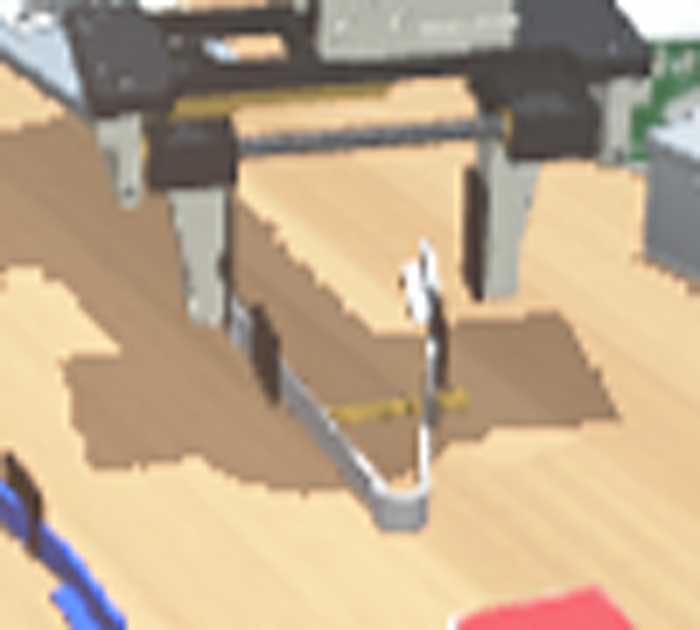

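drive_tool --commands '[{"dp":[0,0,0.015],"spin":0,"fingers":0},{"dp":[0,0,0.008],"spin":0,"fingers":0},{"dp":[0,0,0.0045],"spin":0,"fingers":0},{"dp":[0,0,0],"spin":0,"fingers":0}]'

```text
clock: 9.75
eef_pos: [471.7, -234.6, 4.1]
tool_rot: [-3.141, -0.0, 2.782]
wrist_force: [0.5, 0.2, 0.2]
finger_gap: 1.003
```

```bash
python3 -c "
from h import *
crop('side','s5',290,390,200,290,7)"
```

```text
(no output)
```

View pics/s5c.png

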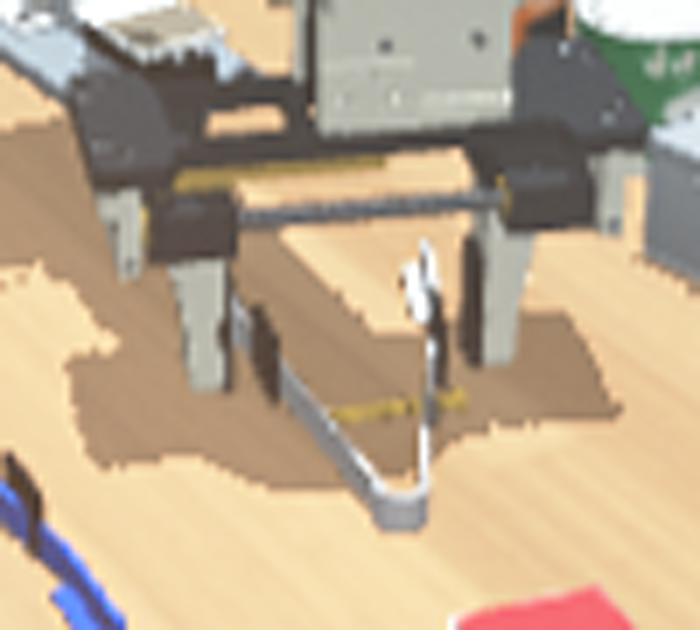

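drive_tool --commands '[{"dp":[0,0,0],"spin":0,"fingers":0.15},{"dp":[0,0,0],"spin":0,"fingers":0.23},{"dp":[0,0,0],"spin":0,"fingers":0.27},{"dp":[0,0,0],"spin":0,"fingers":0.307},{"dp":[0,0,0],"spin":0,"fingers":0.307},{"dp":[0,0,0],"spin":0,"fingers":0.307},{"dp":[0,0,0],"spin":0,"fingers":0.307},{"dp":[0,0,0],"spin":0,"fingers":0.307}]' --newtons 25

```text
clock: 10.6
eef_pos: [472.2, -234.6, 4.5]
tool_rot: [3.142, 0.001, 2.782]
wrist_force: [-0.7, -0.5, 5.1]
finger_gap: 0.693
```

```bash
python3 -c "
from h import *
crop('side','s6',290,390,200,290,7)"
```

```text
(no output)
```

View pics/s6c.png

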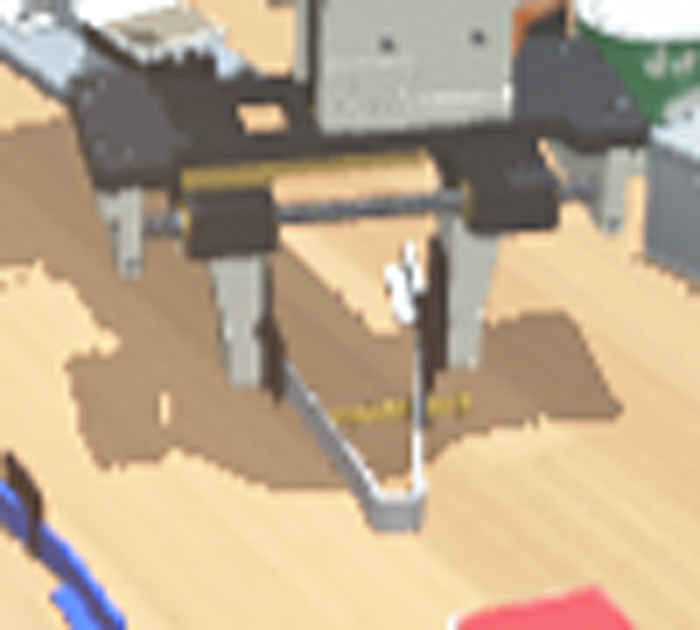

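drive_tool --commands '[{"dp":[0,0,-0.005],"spin":0,"fingers":0.307},{"dp":[0,0,-0.01],"spin":0,"fingers":0.307},{"dp":[0,0,-0.01],"spin":0,"fingers":0.307},{"dp":[0,0,-0.015],"spin":0,"fingers":0.307},{"dp":[0,0,-0.015],"spin":0,"fingers":0.307},{"dp":[0,0,-0.01],"spin":0,"fingers":0.307},{"dp":[0,0,0],"spin":0,"fingers":0.307},{"dp":[0,0,0],"spin":0,"fingers":0.307}]'

```text
clock: 11.45
eef_pos: [471.7, -234.5, 69.2]
tool_rot: [3.141, 0.0, 2.781]
wrist_force: [-0.2, -0.1, -0.8]
finger_gap: 0.693
```

```bash
python3 -c "
from h import *
crop('side','s7',290,390,180,270,7);crop('top','t7',300,410,150,250,6)
print(read_state())"
```

```text
{'clock': 11.55, 'joint_positions': array([-8.88753296e-02,  2.78769559e-01, -5.14982089e-01, -2.62460545e-04,
       -7.78133249e-01, -2.71196722e-01]), 'joint_vel': array([0.00082178, 0.00718599, 0.00052262, 0.00260077, 0.000653  ,
       0.00079014]), 'tau': array([ 1.09127630e-02, -4.56719255e+01,  2.24417031e+01,  5.40308654e+00,
        2.35093158e-02,  2.68747117e-04]), 'eef_pos': array([ 471.2092711 , -234.47956096,   68.55738533]), 'tool_rot': array([-3.14147834e+00, -1.09809961e-03,  2.78133351e+00]), 'wrist_force': array([-0.15041853, -0.89781694, -0.98392557]), 'ft_torque': array([ 0.10729707, -0.08694103,  0.0319404 ]), 'finger_gap': 0.6923544606255186}
```

View pics/s7c.png

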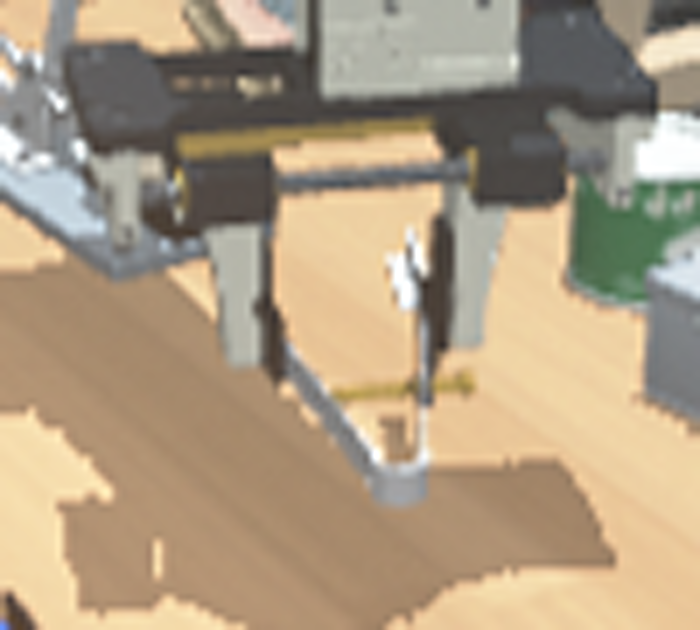

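View pics/t7c.png

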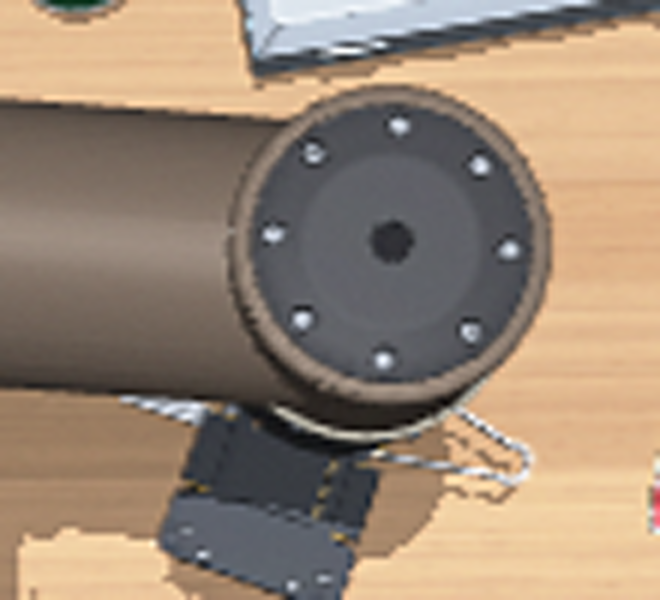

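drive_tool --commands '[{"dp":[0,0,0],"spin":-0.05,"fingers":0.307},{"dp":[0,0,0],"spin":-0.08,"fingers":0.307},{"dp":[0,0,0],"spin":-0.09,"fingers":0.307},{"dp":[0,0,0],"spin":-0.09,"fingers":0.307},{"dp":[0,0,0],"spin":-0.06,"fingers":0.307},{"dp":[0,0,0],"spin":-0.039,"fingers":0.307},{"dp":[-0.0038,0.0107,0],"spin":0,"fingers":0.307},{"dp":[-0.005,0.014,0],"spin":0,"fingers":0.307},{"dp":[-0.0075,0.021,0],"spin":0,"fingers":0.307},{"dp":[-0.0075,0.021,0],"spin":0,"fingers":0.307},{"dp":[-0.0075,0.021,0],"spin":0,"fingers":0.307},{"dp":[-0.0075,0.021,0],"spin":0,"fingers":0.307},{"dp":[-0.0075,0.021,0],"spin":0,"fingers":0.307},{"dp":[-0.0075,0.021,0],"spin":0,"fingers":0.307},{"dp":[-0.0075,0.021,0],"spin":0,"fingers":0.307},{"dp":[-0.005,0.014,0],"spin":0,"fingers":0.307},{"dp":[-0.0025,0.006,0],"spin":0,"fingers":0.307},{"dp":[0,0,0],"spin":0,"fingers":0.307},{"dp":[0,0,0],"spin":0,"fingers":0.307}]'

```text
clock: 13.45
eef_pos: [530.7, -40.0, 69.0]
tool_rot: [-3.142, -0.001, -3.093]
wrist_force: [-0.3, 0.4, -1.6]
finger_gap: 0.696
```

```bash
python3 -c "
from h import *
crop('side','s8',270,370,150,240,7);crop('top','t8',200,320,150,250,6)
s=read_state();print(s['eef_pos'],s['tool_rot'],s['finger_gap'])"
```

```text
[530.70483025 -40.4143935   69.08712354] [-3.14152303e+00 -3.89759309e-04 -3.09352926e+00] 0.6931433331419808
```

View pics/s8c.png

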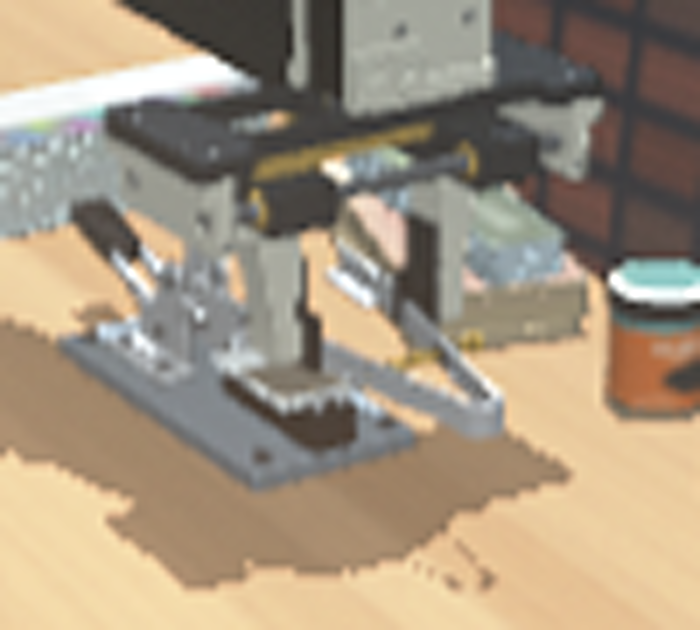

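View pics/t8c.png

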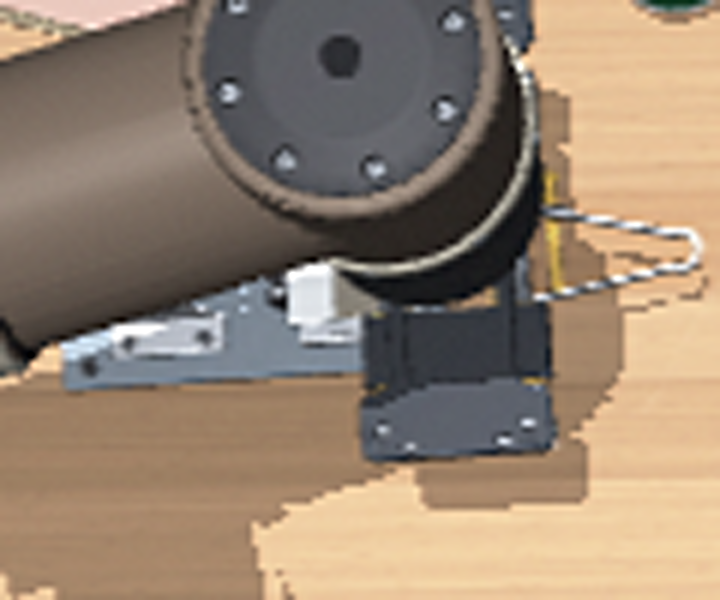

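```bash
cat >> h.py <<'E'
def tw(tcp,yaw,p,off=(0,0),zu=4.3):
    th=yaw-np.pi/2; R=np.array([[np.cos(th),-np.sin(th)],[np.sin(th),np.cos(th)]])
    return np.array([*(np.array(tcp[:2])+R@(np.array(p[:2])+off)),tcp[2]-zu+p[2]])
E
python3 - <<'E'
from h import *
s=read_state();T=s['eef_pos'];y=s['tool_rot'][2]
t=load('t8');e=load('s8')
for n,p in dict(bow=(-104,0,15),bowlow=(-104,0,0),rt_tip_out=(75,-36.5,14),rt_tip_outlow=(75,-36.5,0),rt_tip_rear=(35,-34,14),ledge=(75,-26.5,3),gripR=(-15,-30,26),armR40=(-40,-25,15),armL40=(-40,25,15)).items():
    X=tw(T,y,p); print(n,X.round(1),'top',((proj(t,X)-[199.5,149.5])*6).round(),'side',((proj(e,X)-[269.5,149.5])*7).round())
E
```

```text
bow [ 535.7 -144.3   79.8] top [702. 238.] side [503. 398.]
bowlow [ 535.7 -144.3   64.8] top [702. 243.] side [502. 433.]
rt_tip_out [563.6  36.3  78.8] top [292. 183.] side [333. 239.]
rt_tip_outlow [563.6  36.3  64.8] top [297. 188.] side [334. 269.]
rt_tip_rear [563.   -3.8  78.8] top [383. 183.] side [379. 269.]
ledge [553.6  35.8  67.8] top [297. 209.] side [314. 267.]
gripR [561.4 -54.   90.8] top [494. 180.] side [437. 283.]
armR40 [557.6 -79.2  79.8] top [553. 192.] side [461. 329.]
armL40 [507.7 -81.6  79.8] top [560. 304.] side [359. 356.]
```

```bash
python3 - <<'E'
from h import *
t=load('t8');a=t['color'].astype(float); q=a[...,0]-a[...,2]
pts=[]
for x in range(295,313):
    col=q[178:206,x]; base=np.median(col); ch=a[178:206,x]
    sat=(ch.max(1)-ch.min(1))/ch.max(1); w=np.clip(0.30-sat,0,None)
    rows=np.arange(178,206)
    # two clusters
    idx=np.nonzero(w>0)[0]
    if len(idx)<2: continue
    gaps=np.diff(idx); k=np.argmax(gaps) 
    A=idx[:k+1];B=idx[k+1:]
    ya=(w[A]*rows[A]).sum()/w[A].sum(); yb=(w[B]*rows[B]).sum()/w[B].sum()
    pts.append((x,ya,yb)); 
pts=np.array(pts);print(pts.round(2))
s=read_state();T=s['eef_pos'];y=s['tool_rot'][2]; th=y-np.pi/2
ex=np.array([np.cos(th),np.sin(th)]);ey=np.array([-ex[1],ex[0]])
for x,ya,yb in pts:
    A=onz(t,x,ya,T[2]-4.3+15)[:2]-T[:2];B=onz(t,x,yb,T[2]-4.3+15)[:2]-T[:2]
    print(x,'xt',(A@ex).round(1),'yR',(A@ey).round(1),'yL',(B@ey).round(1),'mid',((A+B)@ey/2).round(2))
E
```

```text
[[295.   185.46 198.35]
 [296.   185.7  197.68]
 [297.   186.   197.64]
 [298.   186.   197.27]
 [299.   186.   197.34]
 [300.   186.35 197.  ]
 [301.   186.45 196.45]
 [302.   186.75 196.28]
 [303.   187.   196.15]
 [304.   187.   196.  ]
 [305.   187.21 195.38]
 [306.   187.4  195.52]
 [307.   187.48 195.16]
 [308.   187.86 195.  ]
 [309.   188.   194.58]
 [310.   188.02 194.54]
 [311.   188.33 194.16]
 [312.   188.36 194.12]]
295.0 xt -48.0 yR -13.7 yL 20.6 mid 3.46
296.0 xt -50.6 yR -12.9 yL 19.0 mid 3.06
297.0 xt -53.2 yR -11.9 yL 19.0 mid 3.57
298.0 xt -55.8 yR -11.7 yL 18.2 mid 3.25
299.0 xt -58.5 yR -11.6 yL 18.6 mid 3.52
300.0 xt -61.1 yR -10.4 yL 17.9 mid 3.7
301.0 xt -63.7 yR -10.0 yL 16.6 mid 3.26
302.0 xt -66.3 yR -9.1 yL 16.3 mid 3.61
303.0 xt -68.9 yR -8.2 yL 16.1 mid 3.94
304.0 xt -71.5 yR -8.0 yL 15.9 mid 3.92
305.0 xt -74.1 yR -7.3 yL 14.4 mid 3.55
306.0 xt -76.7 yR -6.6 yL 15.0 mid 4.16
307.0 xt -79.3 yR -6.3 yL 14.1 mid 3.94
308.0 xt -81.9 yR -5.1 yL 13.9 mid 4.41
309.0 xt -84.5 yR -4.5 yL 13.0 mid 4.21
310.0 xt -87.2 yR -4.3 yL 13.0 mid 4.35
311.0 xt -89.7 yR -3.3 yL 12.2 mid 4.44
312.0 xt -92.4 yR -3.1 yL 12.2 mid 4.58
```

```bash
python3 - <<'E'
from h import *
e=load('s8');a=e['color']
c=cv2.resize(np.ascontiguousarray(a[180:215,300:345,::-1]),None,fx=16,fy=16,interpolation=cv2.INTER_CUBIC)
s=read_state();T=s['eef_pos'];y=s['tool_rot'][2]
def P(p): return tuple(int(v) for v in (proj(e,tw(T,y,p))-[299.5,179.5])*16)
for A,B in (((75,-36.7,14),(35,-34.7,14)),((75,-36.7,0),(35,-34.7,0)),((75,-36.7,14),(75,-36.7,0)),((75,-26.7,3),(35,-24.7,3))):
    cv2.line(c,P(A),P(B),(0,0,255),1)
ux=np.array([-0.05026,.99874]);uy=np.array([-ux[1],ux[0]]);O=np.array([527.8,15.3])
def N(x,yy,z): return tuple(int(v) for v in (proj(e,[*(O+x*ux+yy*uy),z])-[299.5,179.5])*16)
for A,B in (((30,22,34),(30,-22,34)),((30,-22,34),(-30,-22,34)),((-30,-22,34),(-30,22,34)),((-30,22,34),(30,22,34))):
    cv2.line(c,N(*A),N(*B),(0,255,0),1)
cv2.imwrite('pics/ov.png',c)
E
```

```text
(no output)
```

View pics/ov.png

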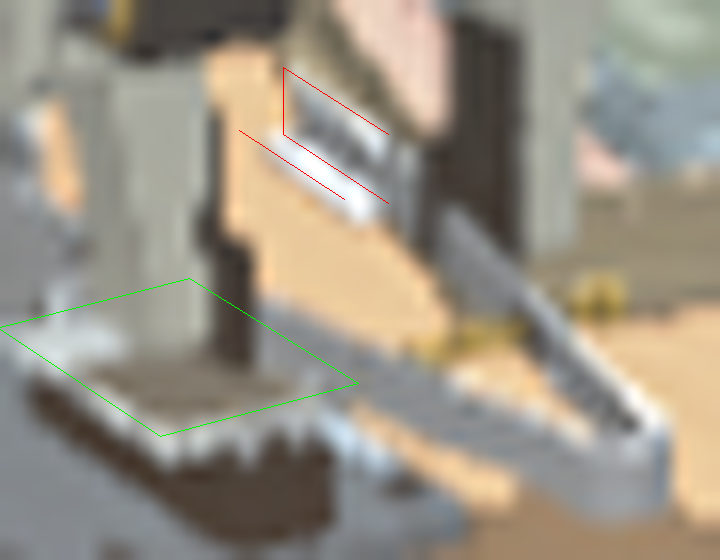

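drive_tool --commands '[{"dp":[0,0,0],"spin":0,"fingers":0.35},{"dp":[0,0,0],"spin":0,"fingers":0.39},{"dp":[0,0,0],"spin":0,"fingers":0.43},{"dp":[0,0,0],"spin":0,"fingers":0.4545},{"dp":[0,0,0],"spin":0,"fingers":0.4545},{"dp":[0,0,0],"spin":0,"fingers":0.4545},{"dp":[0,0,0],"spin":0,"fingers":0.4545}]' --newtons 30

```text
clock: 14.25
eef_pos: [531.1, -39.7, 69.2]
tool_rot: [3.142, 0.0, -3.093]
wrist_force: [0.3, -0.6, -1.6]
finger_gap: 0.552
```

```bash
cat > ov.py <<'E'
from h import *
import sys
def ov(f,half,dy=0):
    e=load(f);a=e['color']
    c=cv2.resize(np.ascontiguousarray(a[180:215,300:345,::-1]),None,fx=16,fy=16,interpolation=cv2.INTER_CUBIC)
    s=read_state();T=s['eef_pos'];y=s['tool_rot'][2]
    cv2.imwrite('pics/ovr.png',c)
    P=lambda p: tuple(int(v) for v in (proj(e,tw(T,y,p))-[299.5,179.5])*16)
    h=half+3
    for A,B in (((75,-h,14),(35,-h,14)),((75,-h,0),(35,-h,0)),((75,-h,14),(75,-h,0)),((75,-h+10,3),(35,-h+10,3)),((-104,-5,15),(-104,5,15)),((-104,0,15),(-104,0,0))):
        cv2.line(c,P(A),P(B),(0,0,255),1)
    cv2.imwrite('pics/'+f+'ov.png',c)
E
python3 - <<'E'
from ov import *
crop('side','s9',270,370,150,240,7);d=crop('top','t9',200,320,150,250,6)
ov('s9',24)
t=d;a=t['color'].astype(float)
s=read_state();T=s['eef_pos'];y=s['tool_rot'][2]; th=y-np.pi/2
print(T,y,s['finger_gap'])
ex=np.array([np.cos(th),np.sin(th)]);ey=np.array([-ex[1],ex[0]])
for x in range(295,315,2):
    ch=a[178:206,x]; sat=(ch.max(1)-ch.min(1))/ch.max(1); w=np.clip(0.30-sat,0,None); rows=np.arange(178,206)
    idx=np.nonzero(w>0)[0]; k=np.argmax(np.diff(idx)); A=idx[:k+1];B=idx[k+1:]
    ya=(w[A]*rows[A]).sum()/w[A].sum(); yb=(w[B]*rows[B]).sum()/w[B].sum()
    A=onz(t,x,ya,T[2]-4.3+8)[:2]-T[:2];B=onz(t,x,yb,T[2]-4.3+8)[:2]-T[:2]
    print(x,'xt',(A@ex).round(1),'yR',(A@ey).round(1),'yL',(B@ey).round(1),'mid',((A+B)@ey/2).round(2))
E
```

```text
[531.09166725 -39.69124371  69.15903795] -3.0925766374521806 0.5443106657801735
295 xt -48.3 yR -11.5 yL 15.2 mid 1.82
297 xt -53.6 yR -11.2 yL 15.1 mid 1.93
299 xt -58.8 yR -9.5 yL 14.6 mid 2.57
301 xt -64.1 yR -9.1 yL 13.5 mid 2.22
303 xt -69.3 yR -7.9 yL 13.1 mid 2.59
305 xt -74.6 yR -7.3 yL 13.4 mid 3.09
307 xt -79.8 yR -5.8 yL 12.0 mid 3.13
309 xt -85.1 yR -5.0 yL 11.4 mid 3.18
311 xt -90.4 yR -4.5 yL 11.6 mid 3.58
313 xt -95.7 yR -4.3 yL 11.0 mid 3.38
```

View pics/s9ov.png

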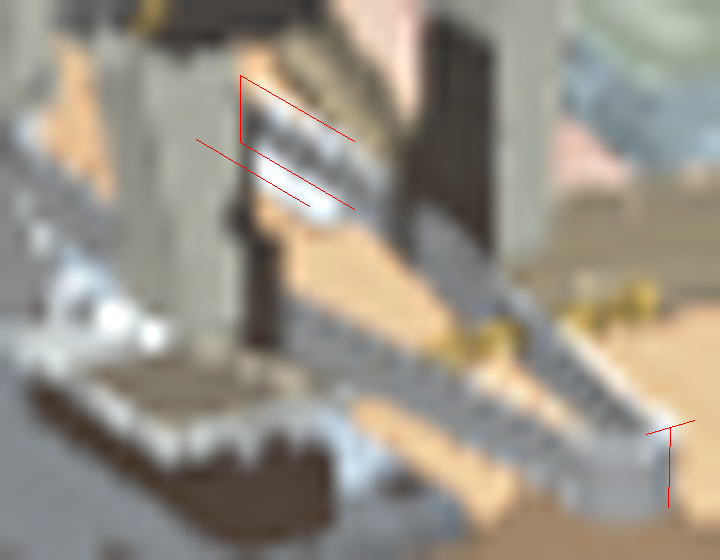

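View pics/s9c.png

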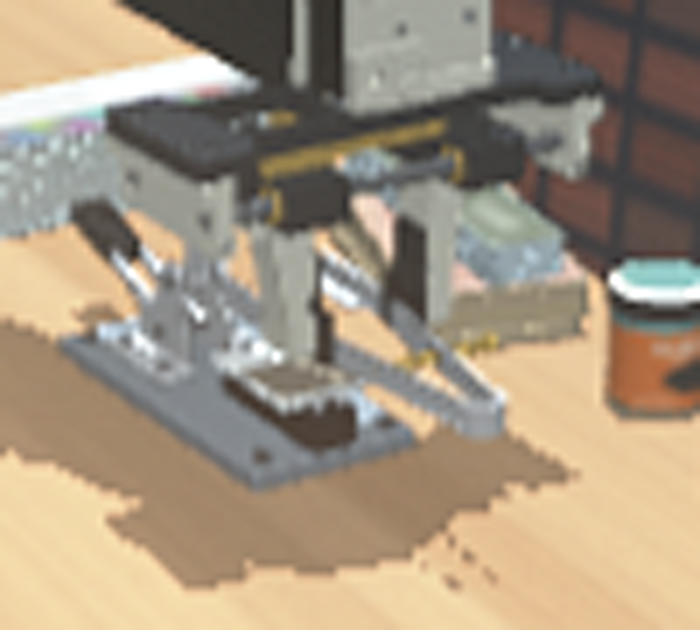

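View pics/t9c.png

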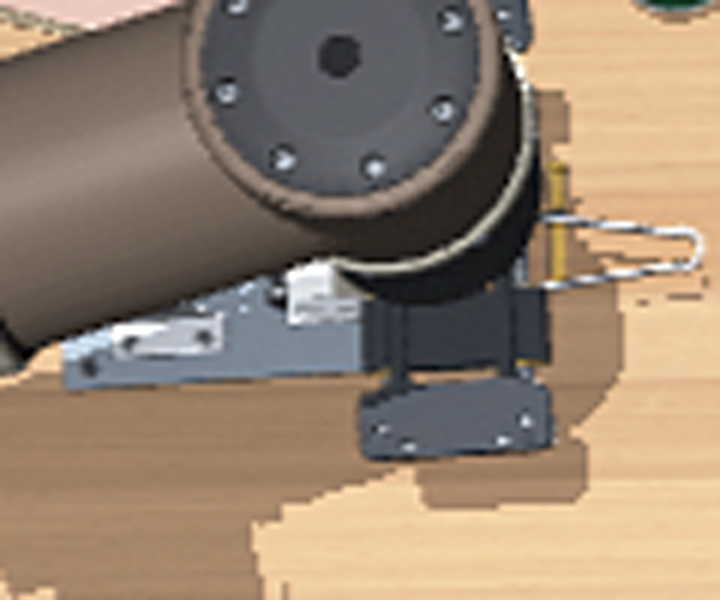

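```bash
python3 - <<'E'
from h import *
def arms(f,x0,x1,y0,y1,z,T,yaw,st=3,thr=.30):
    t=load(f);a=t['color'].astype(float);th=yaw-np.pi/2;ex=np.array([np.cos(th),np.sin(th)]);ey=np.array([-ex[1],ex[0]])
    out=[]
    for x in range(x0,x1,st):
        ch=a[y0:y1,x]; sat=(ch.max(1)-ch.min(1))/ch.max(1); w=np.clip(thr-sat,0,None); rows=np.arange(y0,y1)
        idx=np.nonzero(w>0)[0]
        if len(idx)<2: continue
        k=np.argmax(np.diff(idx)); 
        p=[]
        for I in (idx[:k+1],idx[k+1:]):
            v=(w[I]*rows[I]).sum()/w[I].sum(); A=onz(t,x,v,z)[:2]-T[:2]; p+= [A@ex,A@ey]
        out.append(p); print(x,np.round(p,1))
    o=np.array(out); pr=np.polyfit(o[:,0],o[:,1],1);pl=np.polyfit(o[:,2],o[:,3],1); print('R',pr,'L',pl,'axis slope',(pr[0]+pl[0])/2,'mid0',(pr[1]+pl[1])/2,'@-70',(np.polyval(pr,-70)+np.polyval(pl,-70))/2)
arms('top0',367,384,195,235,7.5,np.array([471.8,-234.6]),2.782)
print()
arms('t7',377,387,210,234,73,np.array([471.2,-234.5]),2.781,1)
print()
arms('t8',295,313,178,206,73,np.array([530.7,-40.4]),-3.0935)
arms('t9',295,313,178,206,73,np.array([531.1,-39.7]),-3.0926)
E
```

```text
367 [-43.2 -20.6 -56.2  17.1]
370 [-52.9 -17.8 -64.   14.4]
373 [-62.8 -14.6 -72.2  13. ]
376 [-72.4 -11.9 -80.4  11.4]
379 [-82.   -9.5 -88.2   8.6]
382 [-91.6  -7.1 -96.9   8.4]
R [ -0.28017835 -32.47095926] L [ 0.21819504 28.7996162 ] axis slope -0.03099165237025854 mid0 -1.8356715311465042 @-70 0.33374413477159415

377 [-65.7 -18.9 -76.9  13.6]
378 [-68.1 -19.9 -79.4  12.7]
379 [-70.7 -20.7 -81.8  11.8]
380 [-74.2 -18.5 -84.4  11.3]
381 [-72.3 -32.1 -84.3   2.8]
382 [-73.9 -35.7 -86.4   0.8]
383 [-76.4 -36.6 -89.3   1.3]
384 [-90.1  -4.5 -95.5  11.2]
385 [-92.9  -4.4 -98.   10.4]
386 [ -95.5   -4.9 -100.3    9. ]
R [ -0.7978293  -81.85040778] L [ 0.0958999  16.89951187] axis slope -0.3509647001647634 mid0 -32.47544795931752 @-70 -7.907918947784079

295 [-47.7 -14.7 -45.8  19.7]
298 [-55.6 -12.8 -53.9  17.3]
301 [-63.5 -11.1 -61.9  15.7]
304 [-71.3  -9.1 -69.9  15. ]
307 [-79.2  -7.3 -78.   13.2]
310 [-87.1  -5.3 -86.   12.1]
R [ -0.23787258 -26.06319181] L [ 0.1813511  27.46490832] axis slope -0.028260744831215864 mid0 0.7008582573163782 @-70 2.679110395501489
295 [-48.3 -11.5 -46.7  15.2]
298 [-56.2 -10.1 -54.7  15.1]
301 [-64.1  -9.  -62.7  13.5]
304 [-72.   -7.4 -70.7  13.2]
307 [-79.8  -5.7 -78.8  12. ]
310 [-87.8  -4.8 -86.7  11.5]
R [ -0.17471322 -19.99371331] L [ 0.10031647 20.13201688] axis slope -0.03719837790661783 mid0 0.06915178536273281 @-70 2.6730382388259804
```

```bash
python3 - <<'E'
from h import *
e=load('s7' if 0 else 's1');a=e['color']
x0,y0,k=275,180,12
c=cv2.resize(np.ascontiguousarray(a[y0:y0+45,x0:x0+60,::-1]),None,fx=k,fy=k,interpolation=cv2.INTER_CUBIC)
ux=np.array([-0.05026,.99874]);uy=np.array([-ux[1],ux[0]]);O=np.array([527.8,15.3])
N=lambda x,yy,z: tuple(int(v) for v in (proj(e,[*(O+x*ux+yy*uy),z])-[x0-.5,y0-.5])*k)
def poly(L,col):
    for A,B in zip(L,L[1:]+L[:1]): cv2.line(c,N(*A),N(*B),col,1)
poly([(30,22,34),(30,-22,34),(-30,-22,34),(-30,22,34)],(0,255,0))
poly([(138,42,10),(138,-42,10),(-40,-42,10),(-40,42,10)],(0,0,255))
cv2.imwrite('pics/ov2.png',c)
E
```

```text
(no output)
```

View pics/ov2.png

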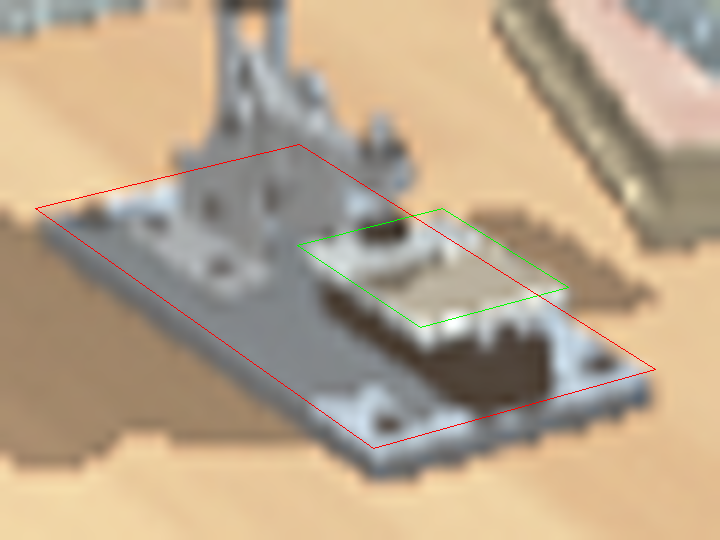

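drive_tool --commands '[{"dp":[0.001,0,0],"spin":0,"fingers":0.41},{"dp":[0,0,0],"spin":0,"fingers":0.36},{"dp":[0,0,0],"spin":0,"fingers":0.307},{"dp":[0,0,0],"spin":0,"fingers":0.307},{"dp":[0,0,0.008],"spin":0,"fingers":0.307},{"dp":[0,0,0.01],"spin":0,"fingers":0.307},{"dp":[0,0,0.007],"spin":0,"fingers":0.307},{"dp":[0,0,0],"spin":0,"fingers":0.307},{"dp":[0,0,0],"spin":0,"fingers":0.307}]'

```text
clock: 15.25
eef_pos: [529.9, -39.9, 43.7]
tool_rot: [-3.141, -0.001, -3.092]
wrist_force: [-0.2, -0.1, -1.1]
finger_gap: 0.696
```

```bash
python3 - <<'E'
from h import *
d=crop('side','s10',285,345,175,220,12);crop('top','t10',230,320,165,225,8)
E
```

```text
(no output)
```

View pics/s10c.png

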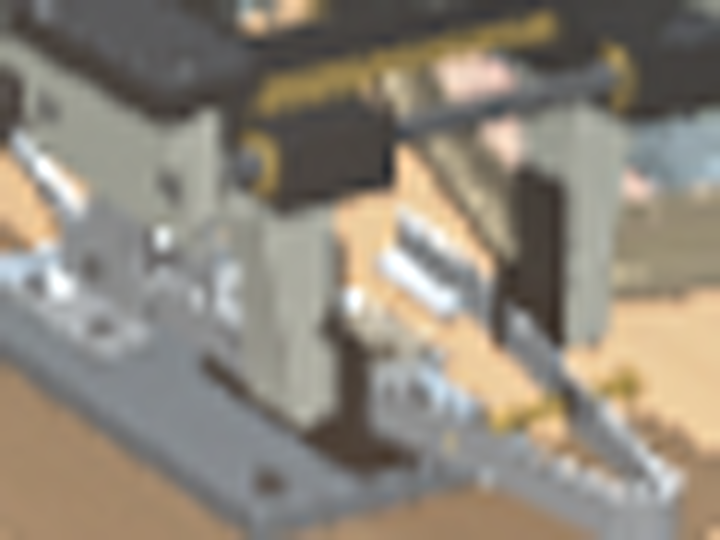

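View pics/t10c.png

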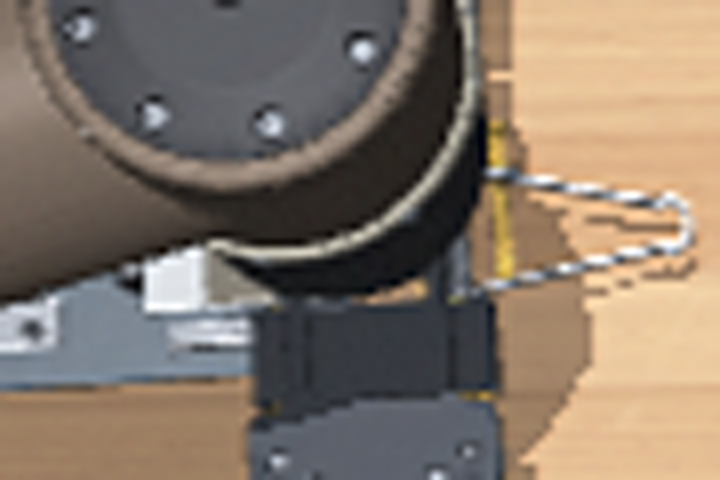

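```bash
python3 - <<'E'
from h import *
t=load('t10');a=t['color'].astype(int)
for x in (250,252,254,256,258): print(x,[tuple(a[y,x]) for y in range(199,212)])
ux=np.array([-0.05026,.99874]);uy=np.array([-ux[1],ux[0]]);O=np.array([527.8,15.3])
T=read_state()['eef_pos']
for n,p in dict(plate=(5,22,34),ledge_in=(5,26.5,T[2]-1.3),ledge_out=(5,33.5,T[2]-1.3),wall_out=(5,36.5,T[2]+9.7),tipend=(20,35,T[2]+9.7)).items(): print(n,proj(t,[*(O+p[0]*ux+p[1]*uy),p[2]]).round(2))
E
```

```text
250 [(np.int64(224), np.int64(228), np.int64(233)), (np.int64(224), np.int64(228), np.int64(232)), (np.int64(222), np.int64(226), np.int64(230)), (np.int64(225), np.int64(230), np.int64(234)), (np.int64(240), np.int64(243), np.int64(247)), (np.int64(114), np.int64(126), np.int64(138)), (np.int64(123), np.int64(134), np.int64(147)), (np.int64(123), np.int64(133), np.int64(147)), (np.int64(124), np.int64(135), np.int64(149)), (np.int64(126), np.int64(137), np.int64(150)), (np.int64(127), np.int64(138), np.int64(151)), (np.int64(128), np.int64(139), np.int64(152)), (np.int64(133), np.int64(146), np.int64(161))]
252 [(np.int64(223), np.int64(227), np.int64(231)), (np.int64(224), np.int64(228), np.int64(233)), (np.int64(222), np.int64(225), np.int64(230)), (np.int64(225), np.int64(230), np.int64(233)), (np.int64(247), np.int64(248), np.int64(251)), (np.int64(115), np.int64(127), np.int64(141)), (np.int64(153), np.int64(161), np.int64(172)), (np.int64(189), np.int64(195), np.int64(204)), (np.int64(180), np.int64(185), np.int64(194)), (np.int64(132), np.int64(134), np.int64(142)), (np.int64
[... 1392 characters left out ...]
, np.int64(122)), (np.int64(135), np.int64(129), np.int64(118)), (np.int64(134), np.int64(128), np.int64(118)), (np.int64(132), np.int64(126), np.int64(114)), (np.int64(164), np.int64(171), np.int64(179)), (np.int64(90), np.int64(101), np.int64(111)), (np.int64(189), np.int64(193), np.int64(204)), (np.int64(188), np.int64(193), np.int64(204)), (np.int64(233), np.int64(235), np.int64(239)), (np.int64(98), np.int64(104), np.int64(112)), (np.int64(128), np.int64(139), np.int64(151)), (np.int64(126), np.int64(138), np.int64(151)), (np.int64(122), np.int64(137), np.int64(152))]
plate [256.75 203.52]
ledge_in [256.41 204.79]
ledge_out [256.54 207.36]
wall_out [256.07 208.04]
tipend [250.46 207.85]
```

drive_tool --commands '[{"dp":[0.0005,0.002,0],"spin":0,"fingers":0.307},{"dp":[0,0,0.004],"spin":0,"fingers":0.307},{"dp":[0,0,0.004],"spin":0,"fingers":0.307},{"dp":[0,0,0.002],"spin":0,"fingers":0.307},{"dp":[0,0,0],"spin":0,"fingers":0.307}]'

```text
clock: 15.85
eef_pos: [529.1, -37.9, 33.7]
tool_rot: [-3.141, -0.001, -3.093]
wrist_force: [-0.0, 0.8, -1.4]
finger_gap: 0.694
```

drive_tool --commands '[{"dp":[0,0,0.004],"spin":0,"fingers":0.307},{"dp":[0,0,0.004],"spin":0,"fingers":0.307},{"dp":[0,0,0.003],"spin":0,"fingers":0.307},{"dp":[0,0,0],"spin":0,"fingers":0.307}]'

```text
clock: 16.25
eef_pos: [529.1, -37.9, 22.6]
tool_rot: [-3.141, -0.001, -3.093]
wrist_force: [-0.2, -0.7, -0.8]
finger_gap: 0.694
```

```bash
python3 - <<'E'
from h import *
d=crop('side','s11',285,345,175,220,12);crop('top','t11',230,320,165,225,8)
E
```

```text
(no output)
```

View pics/s11c.png

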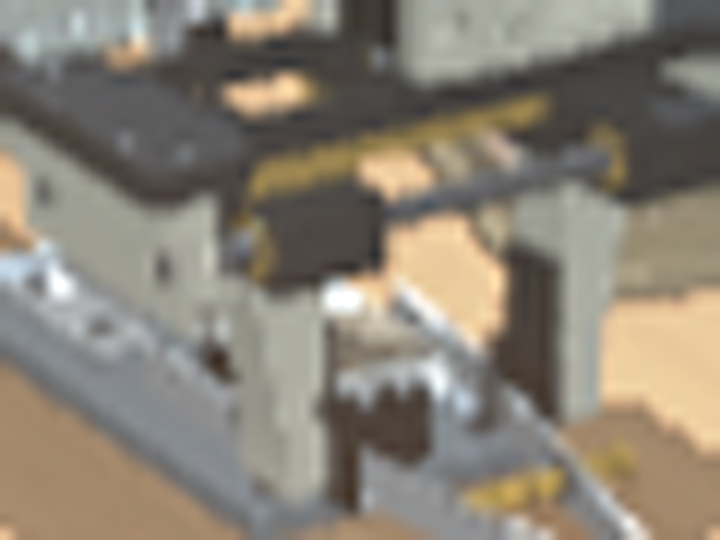

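View pics/t11c.png

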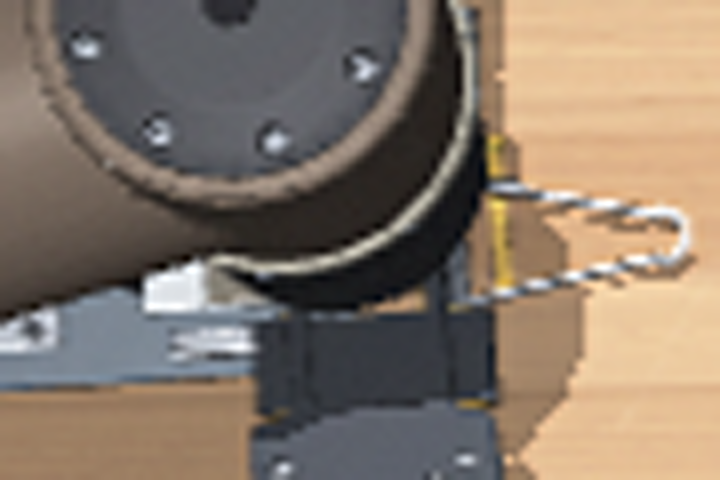

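drive_tool --commands '[{"dp":[0,0,0],"spin":0,"fingers":0.34},{"dp":[0,0,0],"spin":0,"fingers":0.37},{"dp":[0,0,0],"spin":0,"fingers":0.4},{"dp":[0,0,0],"spin":0,"fingers":0.43},{"dp":[0,0,0],"spin":0,"fingers":0.4545},{"dp":[0,0,0],"spin":0,"fingers":0.4545},{"dp":[0,0,0],"spin":0,"fingers":0.4545},{"dp":[0,0,0],"spin":0,"fingers":0.4545},{"dp":[0,0,0],"spin":0,"fingers":0.4545}]'

```text
clock: 17.25
eef_pos: [529.5, -37.8, 23.2]
tool_rot: [-3.142, 0.0, -3.093]
wrist_force: [-0.1, -0.1, -1.0]
finger_gap: 0.545
```

```bash
python3 - <<'E'
from h import *
d=crop('side','s12',285,345,175,220,12);t=crop('top','t12',230,320,165,225,8)
g=[]
s=read_state(); print(s['finger_gap']*88,s['wrist_force'])
a=t['color'].astype(int)
for x in (252,254,256,258): print(x,[int(a[y,x].mean()) for y in range(199,213)])
E
```

```text
47.97460308571868 [-0.11449532  0.49739807 -0.99293764]
252 [235, 229, 225, 228, 244, 215, 113, 136, 136, 137, 137, 136, 143, 95]
254 [236, 233, 230, 233, 213, 194, 89, 138, 137, 135, 137, 139, 141, 85]
256 [131, 130, 133, 134, 223, 202, 75, 138, 137, 138, 139, 139, 137, 75]
258 [88, 131, 127, 123, 185, 205, 86, 141, 138, 138, 138, 138, 136, 109]
```

View pics/s12c.png

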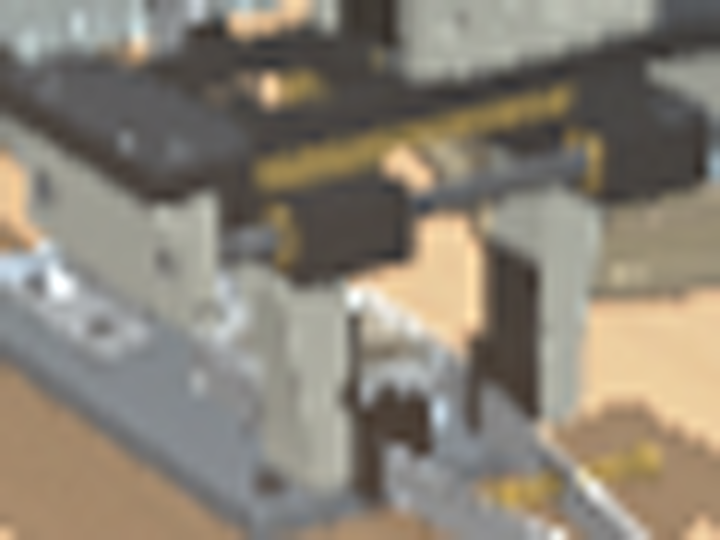

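View pics/t12c.png

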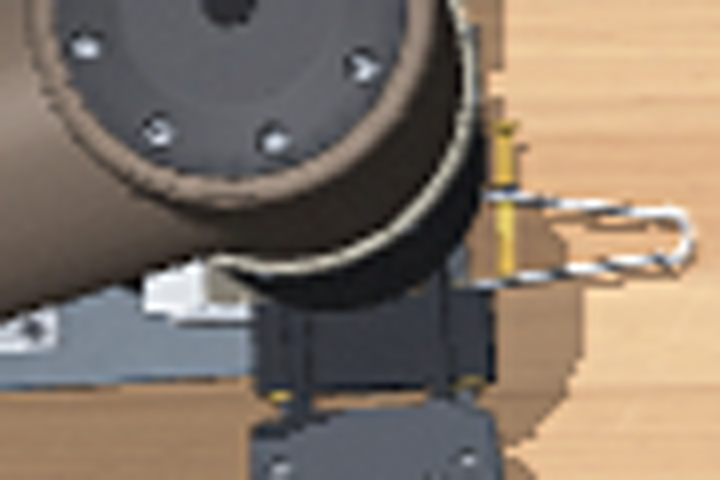

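drive_tool --commands '[{"dp":[0,0,-0.002],"spin":0,"fingers":0.4545},{"dp":[0,0,-0.003],"spin":0,"fingers":0.4545},{"dp":[0,0,-0.003],"spin":0,"fingers":0.4545},{"dp":[0,0,-0.002],"spin":0,"fingers":0.4545},{"dp":[0,0,-0.002],"spin":0,"fingers":0.4545},{"dp":[0,0,-0.003],"spin":0,"fingers":0.4545},{"dp":[0,0,-0.004],"spin":0,"fingers":0.4545},{"dp":[0,0,-0.005],"spin":0,"fingers":0.4545},{"dp":[0,0,0],"spin":0,"fingers":0.4545},{"dp":[0,0,0],"spin":0,"fingers":0.4545}]'

```text
clock: 18.35
eef_pos: [529.6, -37.8, 47.4]
tool_rot: [3.141, 0.0, -3.093]
wrist_force: [-0.1, -0.8, -2.5]
finger_gap: 0.551
```

```bash
python3 - <<'E'
from h import *
d=crop('side','s13',285,345,175,220,12);t=crop('top','t13',230,320,165,225,8)
s=read_state(); print(s['finger_gap']*88,s['wrist_force'])
E
```

```text
48.43938129682212 [ 0.30249511 -0.01011031 -1.09935602]
```

View pics/s13c.png

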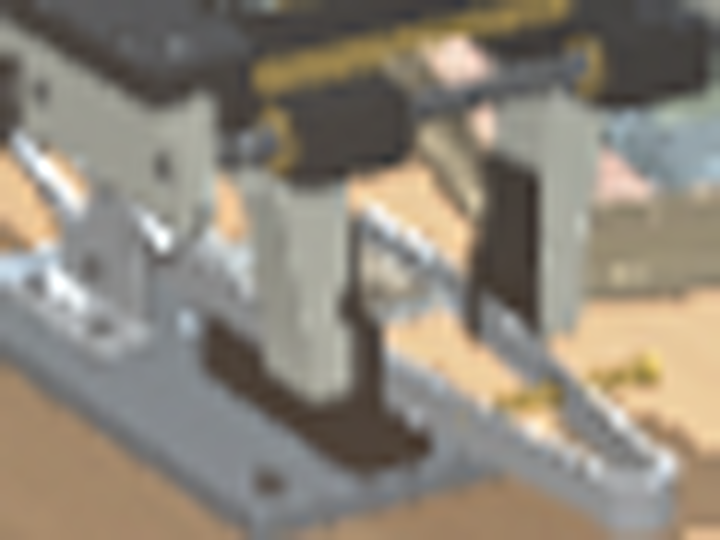

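View pics/t13c.png

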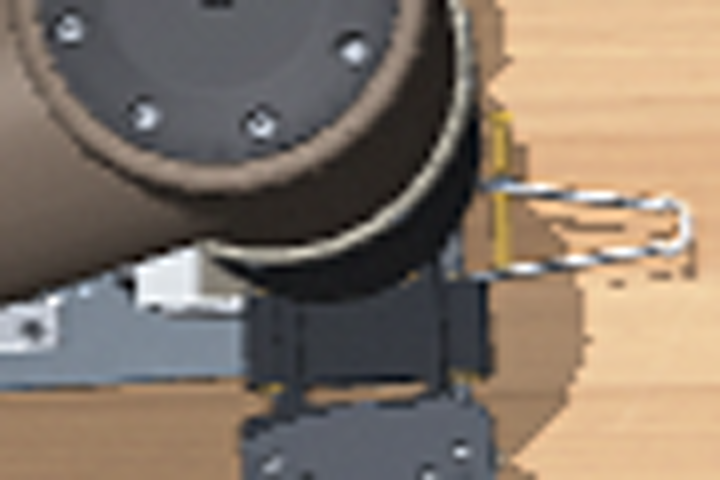

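drive_tool --commands '[{"dp":[0,0,-0.003],"spin":0,"fingers":0.4545},{"dp":[0,0,-0.006],"spin":0,"fingers":0.4545},{"dp":[0,0,-0.009],"spin":0,"fingers":0.4545},{"dp":[0,0,-0.01],"spin":0,"fingers":0.4545},{"dp":[0,0,-0.01],"spin":0,"fingers":0.4545},{"dp":[0,0,-0.01],"spin":0,"fingers":0.4545},{"dp":[0,0,-0.01],"spin":0,"fingers":0.4545},{"dp":[0,0,-0.01],"spin":0,"fingers":0.4545},{"dp":[0,0,-0.01],"spin":0,"fingers":0.4545},{"dp":[0,0,-0.009],"spin":0,"fingers":0.4545},{"dp":[0,0,-0.006],"spin":0,"fingers":0.4545},{"dp":[0,0,-0.004],"spin":0,"fingers":0.4545},{"dp":[0,0,-0.002],"spin":0,"fingers":0.4545},{"dp":[0,0,0],"spin":0,"fingers":0.4545},{"dp":[0,0,0],"spin":0,"fingers":0.4545},{"dp":[0,0,0],"spin":0,"fingers":0.4545},{"dp":[0,0,0],"spin":0,"fingers":0.4545}]'

```text
clock: 20.15
eef_pos: [529.4, -37.8, 145.9]
tool_rot: [-3.142, -0.001, -3.093]
wrist_force: [-0.5, 0.9, -1.5]
finger_gap: 0.544
```

```bash
python3 - <<'E'
from h import *
gs=[]
for i in range(4):
    optics.get_image('side'); gs.append(read_state()['finger_gap']*88)
print(np.round(gs,2))
d=crop('side','s14',265,365,140,220,8);t=crop('top','t14',230,330,155,215,8)
s=read_state(); print(s['finger_gap']*88,s['wrist_force'],s['eef_pos'])
c=cv2.resize(d['color'][165:195,308:348,::-1],None,fx=18,fy=18,interpolation=cv2.INTER_CUBIC);cv2.imwrite('pics/stay.png',c)
c=cv2.resize(t['color'][165:195,285:325,::-1],None,fx=18,fy=18,interpolation=cv2.INTER_CUBIC);cv2.imwrite('pics/stayt.png',c)
E
```

```text
[47.81 48.02 48.45 48.1 ]
48.44952199226559 [-0.42958532  0.66480108 -1.9838506 ] [529.4741204  -37.81164479 146.11935118]
```

View pics/s14c.png

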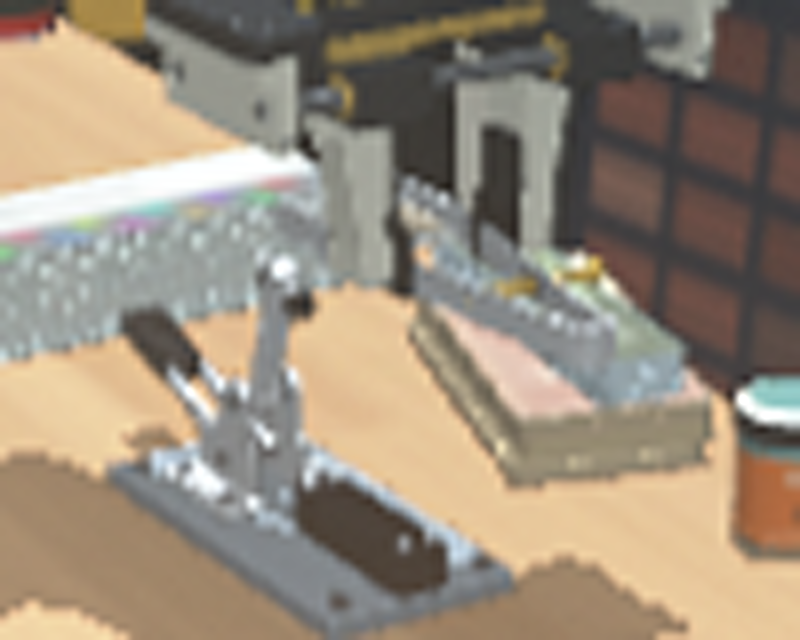

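View pics/t14c.png

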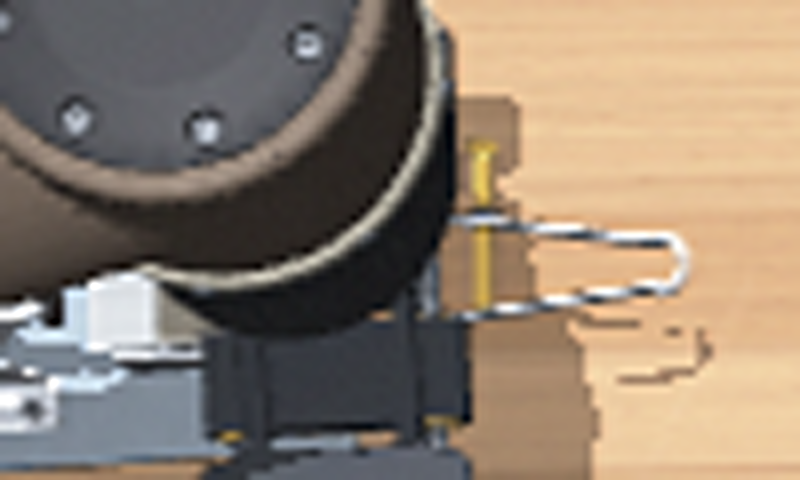

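View pics/stay.png

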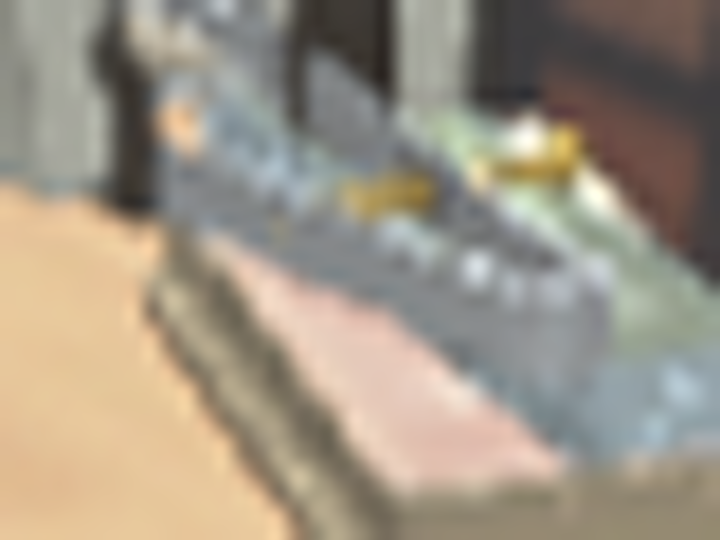

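View pics/stayt.png

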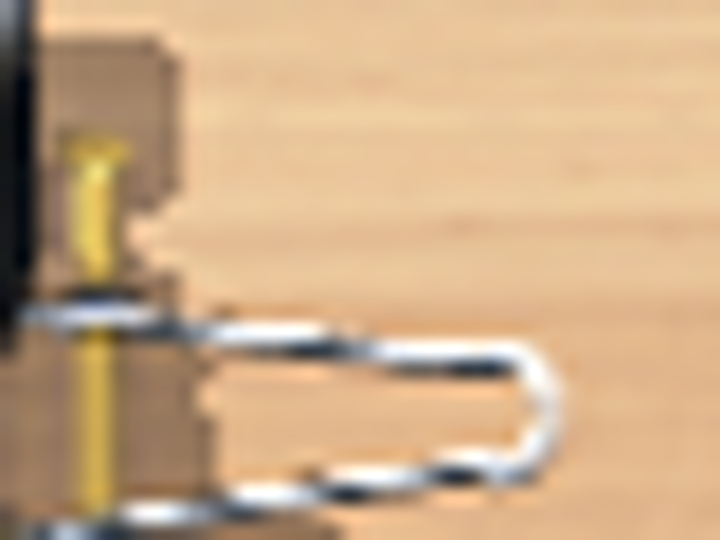

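drive_tool --commands '[{"dp":[0,0,0],"spin":0,"fingers":0.4545},{"dp":[0,0,0],"spin":0,"fingers":0.4545},{"dp":[0,0,0],"spin":0,"fingers":0.4545},{"dp":[0,0,0],"spin":0,"fingers":0.4545},{"dp":[0,0,0],"spin":0,"fingers":0.4545}]'

```text
clock: 20.95
eef_pos: [529.5, -37.8, 146.2]
tool_rot: [3.142, 0.0, -3.093]
wrist_force: [1.0, -0.3, -2.0]
finger_gap: 0.547
```

```bash
python3 - <<'E'
from h import *
d=grab('side','s15'); a=load('s14')['color'].astype(int); m=np.abs(d['color'].astype(int)-a).max(2)
print('pixels changed',(m>25).sum())
print('finger',read_state()['finger_gap']*88, read_state()['joint_vel'].round(3))
print(sign_off())
E
```

```text
pixels changed 72
finger 48.082527635863954 [ 0.002  0.001  0.    -0.001  0.     0.001]
the job is handed in; nothing more can be done
None
```

I opened the clamp, lifted the plate off the nest with the steel tweezers, and handed the job in at about 21 s of the 64 s allowed, with the plate held still. No verdict was reported.

- **Clamp:** I pushed the lever with the shut fingers until it met its stop, where the vertical reading rose to about 17 N. The side view shows the clamp arm standing up clear.
- **Lift:** I took the black grips, not the blue look-alike, and lowered the tips either side of the plate at 61 mm over the grips. I squeezed to 48 mm and lifted straight up.
- **Height:** In the last side picture the pedestal is bare. The pose puts the plate's underside at about 144 mm, roughly 11 cm above its seat.
- **Steadiness:** The gap readings were 47.8 to 48.5 mm over the grips, which looks like sensor noise. Joint speeds were near zero, and 72 pixels differed between two side pictures.
- **Bystanders:** I planned the path clear of the pot, tin and fan and felt no unexpected contact, but I did not compare their positions before and after.

**Checks that were weak or disagreed:**
- The pictures are too coarse to read the set line on the stay, so the gap rests on the finger reading. The arm spread in the top view agrees roughly: about 0.11 rad squeezed in, against 0.10 expected.
- The two cameras disagreed by 2 to 3 mm on positions, and the top view suggested the tweezers were turned by about 0.03 rad. I went by the gap between plate edge and left ledge as seen from above, and met no contact going down.
- The fingers and arm hid much of the held plate, so I saw only part of it. I did not measure its level separately from the tool's.

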